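# Take the pattern roller out of the carving stand and store it upright

### The arm

A 6-joint arm with a two-finger parallel gripper is mounted at the origin on the work surface. World frame = base frame: x ahead of the robot, y to its left, z up, the work surface at z = 0. Lengths are in m, angles in degrees, forces in N, time in s.
With the tool pointing down it reaches from about 0.375 to 0.9 m from the base axis. Payload 3.1 kg.
Tool frame: the origin (TCP) lies at the very end of the fingers, on their centre line; the grasp point (between the pads) lies 19 mm behind it (bot.hold_point_z is the z of the grasp point in the tool frame, in m); z points along the fingers, y is the line along which they close (so a half turn about z gives the same grasp; the last joint's range is limited). The gripper opens to 87 mm and grips with 3 to 60 N. Pads are 19 mm wide; open, the fingers measure 117 mm over their backs; the gripper's body (75 mm by 190 mm) begins 51 mm behind the grasp point.
Start: joints at [64.257, 30.224, 82.088, -0, 67.689, -10.227], TCP at [0.167, 0.602, 0.192] pointing down, gripper open.
Joint ranges: [-176.69, 176.69], [-43.24, 126.21], [12.49, 139.97], [-82, 262], [0, 151.66], [-163.58, 163.58]. Speed limits (degrees/s): [159.86, 159.86, 180, 180, 180, 180].

### API

Orientations are given as a 3x3 rotation matrix whose columns are the frame's x, y, z axes.
In Python, from rig import bot, capture, camera_model gives the robot as it stands.
- The arm moves only by the tool apply_moves, never from a script. Its argument "plan" is text: rows parted by semicolons, each of 6 numbers parted by spaces: the shift along the tool's x, y, z in units of 0.05 m (1.0 is 0.05 m), then the turn, a rotation vector about the tool's x, y, z in units of 360 degrees (1.0 is 360 degrees). In form: dx dy dz ax ay az; .... A call has 1 to 10 rows; each row shifts and turns the commanded pose from where the row before left it, along the tool's axes as they then stand; what a row does not reach is not made up. A row lasts 1/12 s, in which the tool goes at most 41.7 mm and 7.16 degrees, less where a joint would pass 70% of its speed; a pose out of reach is approached as far as the arm can. A call with a number of a shift or a turn outside -1 to 1 is refused whole. A call with a gripper value outside its range is refused whole. "gripper" is the gripper command: -1 is shut, 1 is fully open, values between are in proportion, set as the call begins (left out, the last holds). The fingers move at their own pace and stop on an object; the grip force is fixed at half the most. Time passes only in rows, so rows that do not move let the fingers close. It gives the time, the measured TCP pose, the force, the opening and the grip force at its end, in the units of the state.
- bot.read_state(): the state, without advancing time (a new reading comes with each control period).
- capture(name): name is "scene" or "top" or "wrist"; returns the picture (480x640x3 uint8, red, green, blue); there is no depth.
- camera_model(name): a dict with "vertical_fov" (degrees; the focal length in pixels is half the picture's height over the tangent of half this angle, whatever the lens; pixels are square), "cx", "cy" (the principal point, pixels), "dist" ([k1, k2, p1, p2, k3] as OpenCV has them; the pictures are not rectified), "position" and "rotation" of the camera in the world; the wrist camera has in their place "hand_eye" (4x4, takes a point from camera to tool coordinates, whose origin is the TCP and whose axes are the flange's). Camera axes: x right, y down, z forward; pixel columns grow to the right and rows downward; lengths in m; the calibration is good to about 2 mm. A picture is of the moment at which its call begins: read the wrist's pose just before it. camera_model takes no time and is no camera call.
- bot.hand_in(): hands the job in; it is judged then, once.
The state is a dict: "time_s": time; "joint_positions": joint angles; "qvel": joint speeds; "tau": joint torques, N m; "position": TCP position; "tcp_rot": TCP orientation; "force": force on the tool from outside, world axes, zero at the start; "moment": the same for the moment, N m; "opening": opening from 0.0 (shut) to 1.0 (fully open); "grasp_force": force on a finger pad.
Only numpy, scipy, OpenCV 4.12 (cv2) and the standard library are available. Lean on these libraries where they do the work, as an engineer would, in place of code of your own. Each camera call takes 0.05 s, during which the arm holds its last target. There are 200 camera calls.

### The job

The pattern roller is carved: flip the stand's cam lever fully open, then draw the roller forward and lower it out of the open-ended slots. Lay it lengthwise and centred along the two wooden strips on the white board and let go, then take it again another way and stand it upright in the stoneware crock, lowering it gently. Leave the lever open and the bowl, jar and clay spoon where they are.

Things in the scene. Friction and masses are not known exactly. Their poses are not given: they have to be found in the camera images.
- stand: Fixed grey steel carving stand. Origin: centre of its base's underside; x to its back (open front faces -x), y along the roller, z up. Base 170 x 200 x 8 mm (x, y, z). Two upright cheeks 10 mm thick, inner faces at y = -73 and +73 mm, 148 mm tall, x -45 to +50 mm; nothing joins them above the base. Each has a hook-shaped slot for the axle, open at the bottom.
- seat (a point): Where the roller's centre is when seated, 115 mm above the table; axes as the stand's. From here (x, z): the 12 mm axle lies on a ledge with top at z = -6 mm, a wall behind it at x = +8 mm; a lip 3 mm high stands on the ledge, x = -11 to -7 mm; the slot's roof is at z = +13 mm. So raise the roller about 5 mm to draw it forward (-x) off the ledge.
- slot_leg (a point): Point 20 mm in front (-x) of the seat, same height: middle of the slot's upright leg, which is 18 mm wide (9 mm either side in x), runs straight down and is open at the bottom. Behind it is the ledge (underside 28 mm below this point), before it a front hook 16 mm thick (lower end 30 mm below this point).
- slot_exit (a point): Point 46 mm below slot_leg: with its centre lowered to here the roller's axle is clear below the slots and can go free forward (-x) under the front hooks; 30 mm and more forward of here it is clear of them.
- cam_lever (a joint): Cam lever's angle, rad: 0 closed (cam hangs in front of the axle's end), stop at 2.1, fully open. Opening swings the handle from the front (-x of the stand) up and over to the back, turning about the stand's +y axis. Friction of about 0.12 N m keeps it where it is left.
- lever_pivot (a point): Pivot of the cam lever, on the outer side of the stand's -y cheek, 139 mm above the table; axes as the stand's. The hinge line runs along the stand's y.
- lever_grip (a point): Middle of the lever's black handle, 72 mm from the pivot. Handle: bar 12 x 12 mm, 42 mm long, at right angles to the stand's y. At joint 0 it points to the front and 15 degrees above level from the pivot; at joint q it is 15 degrees + q above the front (-x) direction.
- roller_center (a point): Centre of the loose roller: wooden barrel 44 mm in diameter and 140 mm long, steel axle 12 mm in diameter sticking out 25 mm at both ends, 190 mm over all, about 0.22 kg. Its y axis runs along the axle; both ends are alike. It starts in the stand's slots.
- rest: Fixed white board, 220 x 100 x 6 mm (x, y, z), with two wooden strips along its x axis, each 100 long, 8 wide and 20 mm high, centre lines 17 mm either side of the middle. Origin: centre of the board's underside. A roller laid along x in the groove between the strips has its centre 43.7 mm above the table and stays there; its ends overhang the strips.
- crock: Fixed heavy terracotta-coloured stoneware crock, round and open at the top: 92 mm tall, outer diameter 72 mm, inner diameter about 60 to 62 mm, inner floor 6 mm above the table. Origin: centre of its underside. A roller standing in it has its centre about 101 mm above the table and its upper half stands out.
- crock_mouth (a point): Centre of the crock's mouth, at rim height 92 mm.
- bowl: Loose white ceramic bowl, 90 mm in diameter, 50 mm high; leave it alone. Origin under its centre.
- jar: Loose glass jar with white cap, 60 mm in diameter, 85 mm high; leave it alone. Origin under its centre.
- spoon: Loose grey clay spoon lying flat, about 127 mm long, 12 mm thick; leave it alone. Origin near the bowl end, on its underside.

How it is judged:
By the outcome, as a careful person would: the job done as asked, in the order asked, and still so for the second after the job is handed in, with the robot touching nothing.
It also fails if it takes over 72 s, if anything falls off the work surface, if the arm or the gripper's body presses on something with over 40 N, if the wrist force passes 120 N, or if a joint passes its speed limit or range.

## Working session

There is one attempt and no reset: what is moved stays moved. The work goes in short steps, Python scripts to look and compute and a tool call to move; the robot and the scene stay as the last step left them, time stands still between calls to the robot, and variables do not carry over. Pictures are saved under pics/ and viewed, at most 10 in all, crops included, and the job is handed in when it is done.

Besides the shell and the picture viewer there is one more tool, called after ">>>" as name(argument=value, ...) on one line, values as JSON. apply_moves: Moves the arm, as the interface text tells. Its arguments: {"type":"object","properties":{"plan":{"type":"string"},"gripper":{"type":"number"}},"required":["plan"]}

```bash
ls; mkdir -p pics; python3 - <<'E'
from rig import bot,capture,camera_model
import cv2,numpy as np
np.set_printoptions(precision=4,suppress=True)
for n in("scene","top"):
    im=capture(n); cv2.imwrite(f"pics/{n}0.png",im[:,:,::-1]); print(n,camera_model(n))
print(camera_model("wrist")); s=bot.read_state(); print(s["position"],s["tcp_rot"],s["time_s"],bot.hold_point_z)
E
```

```text
pics
scene {'vertical_fov': 51.1044882381641, 'cx': 322.95328701716295, 'cy': 242.99860757931089, 'dist': array([-0.1135,  0.    ,  0.    ,  0.    ,  0.    ]), 'position': array([1.0411, 0.4416, 0.6858]), 'rotation': array([[-0.7421,  0.409 , -0.531 ],
       [ 0.67  ,  0.4752, -0.5703],
       [ 0.0191, -0.779 , -0.6267]])}
top {'vertical_fov': 48.748720564358614, 'cx': 326.61176322703164, 'cy': 238.68431363305365, 'dist': array([-0.0993,  0.    ,  0.    ,  0.    ,  0.    ]), 'position': array([ 0.3854, -0.0698,  1.0275]), 'rotation': array([[ 0.024 , -0.9798,  0.1985],
       [-0.9997, -0.0237,  0.0041],
       [ 0.0006, -0.1986, -0.9801]])}
{'vertical_fov': 67.73246887758185, 'cx': 320.18300185462283, 'cy': 240.6186445652554, 'dist': array([-0.0685,  0.    ,  0.    ,  0.    ,  0.    ]), 'hand_eye': array([[ 0.0009, -0.9636, -0.2674,  0.0726],
       [ 1.    ,  0.0011, -0.0005, -0.0004],
       [ 0.0008, -0.2674,  0.9636, -0.193 ],
       [ 0.    ,  0.    ,  0.    ,  1.    ]])}
[0.1668 0.6016 0.1915] [[-0.9636  0.2675 -0.0008]
 [ 0.2675  0.9636 -0.0018]
 [ 0.0003 -0.0019 -1.    ]] 0.1 -0.0187
```

View pics/scene0.png

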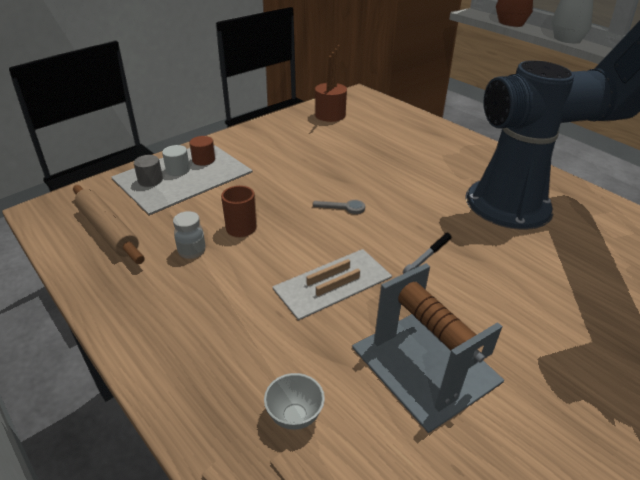

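View pics/top0.png

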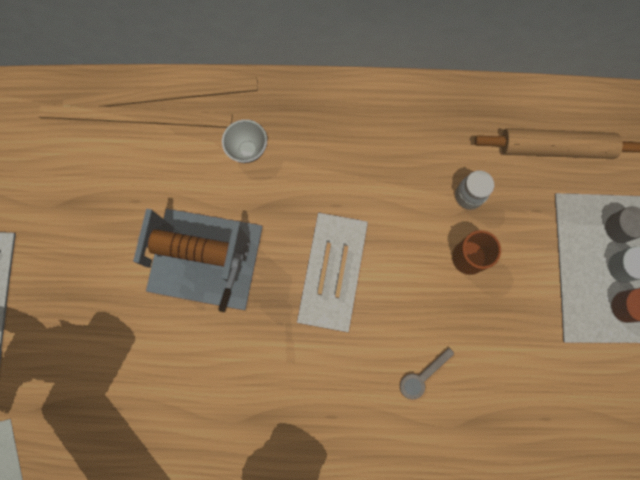

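The scene view shows the stand at (430,360), rest at (332,283), crock at (239,212) and lever handle at (440,243). The top view shows the stand base corners near (262,224), (247,307) and (148,292), the rest at (333,272), the crock rim at (481,250) and the lever tip at (224,300).

```bash
cat > h.py <<'E'
import cv2,numpy as np
from rig import bot,capture,camera_model
np.set_printoptions(precision=4,suppress=True)
def cam(n):
    m=camera_model(n); f=240/np.tan(np.radians(m["vertical_fov"]/2))
    K=np.array([[f,0,m["cx"]],[0,f,m["cy"]],[0,0,1]]); 
    if n=="wrist":
        s=bot.read_state(); T=np.eye(4); T[:3,:3]=s["tcp_rot"]; T[:3,3]=s["position"]; T=T@m["hand_eye"]; return K,m["dist"],T[:3,3],T[:3,:3]
    return K,m["dist"],m["position"],m["rotation"]
def cast(c,px,z):
    K,d,p,R=c; u=cv2.undistortPoints(np.float64(px).reshape(-1,1,2),K,d).reshape(-1,2)
    r=np.c_[u,np.ones(len(u))]@R.T; return p+r*((z-p[2])/r[:,2])[:,None]
def proj(c,P):
    K,d,p,R=c; return cv2.projectPoints(np.float64(P).reshape(-1,1,3),cv2.Rodrigues(R.T)[0],-R.T@p,K,d)[0].reshape(-1,2)
E
python3 - <<'E'
from h import *
top=cv2.imread("pics/top0.png"); sc=cv2.imread("pics/scene0.png")
ct,cs=cam("top"),cam("scene")
def big(im,lo,hi,roi):
    h=cv2.cvtColor(im,cv2.COLOR_BGR2HSV); m=cv2.inRange(h,np.array(lo),np.array(hi)); k=np.zeros_like(m); x0,y0,x1,y1=roi; k[y0:y1,x0:x1]=255
    m=cv2.morphologyEx(m&k,cv2.MORPH_OPEN,np.ones((3,3)))
    c=max(cv2.findContours(m,cv2.RETR_EXTERNAL,cv2.CHAIN_APPROX_NONE)[0],key=cv2.contourArea); return c
for nm,im,c,roi in(("top",top,ct,(290,205,375,340)),("scene",sc,cs,(265,245,400,320))):
    k=big(im,(0,0,90),(179,50,255),roi); P=cast(c,k.reshape(-1,2),.006)
    r=cv2.minAreaRect(np.float32(P[:,:2]*1000)); print("rest",nm,r)
for nm,im,c,roi in(("top",top,ct,(130,200,275,320)),("scene",sc,cs,(340,260,510,440))):
    h=cv2.cvtColor(im,cv2.COLOR_BGR2HSV); print([h[y,x] for x,y in ([(200,285),(250,240)] if nm=="top" else [(420,370),(385,305)])])
    k=big(im,(85,15,40),(125,120,200),roi); P=cast(c,k.reshape(-1,2),.008)
    print(cv2.approxPolyDP(cv2.convexHull(k),3,True).reshape(-1,2).tolist())
    print("stand",nm,cv2.approxPolyDP(cv2.convexHull(np.float32(P[:,:2]*1000)),5,True).reshape(-1,2).tolist())
for nm,im,c,roi in(("top",top,ct,(450,220,510,285)),("scene",sc,cs,(215,180,265,240))):
    k=big(im,(0,110,20),(12,255,255),roi); print("crock",nm,cv2.boundingRect(k))
for nm,im in(("a",top[195:345,125:375]),("b",top[215:285,440:520]),("c",sc[225:425,340:510])): pass
a=cv2.resize(top[195:345,125:325],None,fx=3,fy=3,interpolation=cv2.INTER_CUBIC)
b=cv2.resize(top[205:285,445:525],(200,200),interpolation=cv2.INTER_CUBIC); d=cv2.resize(sc[175:245,205:275],(200,200),interpolation=cv2.INTER_CUBIC)
o=np.zeros((450,800,3),np.uint8); o[:,:600]=a; o[:200,600:]=b; o[220:420,600:]=d
cv2.imwrite("pics/c1.png",o)
cv2.imwrite("pics/c2.png",cv2.resize(sc[225:425,340:510],None,fx=3,fy=3,interpolation=cv2.INTER_CUBIC))
E
```

```text
rest top ((528.8590698242188, -78.48273468017578), (99.17269134521484, 219.28167724609375), 80.91551208496094)
rest scene ((531.0818481445312, -75.16708374023438), (103.3299560546875, 221.4622039794922), 81.01412200927734)
[array([ 80,  15, 105], dtype=uint8), array([90,  3, 92], dtype=uint8)]
[[184, 261], [183, 278], [174, 287], [163, 292], [149, 289], [155, 259]]
stand top [[540.502197265625, 213.11050415039062], [542.93115234375, 271.42974853515625], [483.46234130859375, 278.3734436035156], [478.4689636230469, 250.06639099121094], [488.85650634765625, 229.05459594726562], [506.9547424316406, 212.5829620361328]]
[array([99, 26, 69], dtype=uint8), array([95, 31, 49], dtype=uint8)]
[[423, 265], [500, 326], [502, 381], [430, 430], [354, 348], [382, 285]]
stand scene [[352.38555908203125, 18.919384002685547], [377.7489013671875, 5.099978446960449], [467.01898193359375, -1.9641684293746948], [614.67041015625, 68.811767578125], [648.4468994140625, 259.1755676269531], [486.17791748046875, 286.9335021972656], [383.45550537109375, 216.2717742919922]]
crock top (461, 231, 40, 40)
crock scene (221, 185, 35, 52)
```

View pics/c1.png

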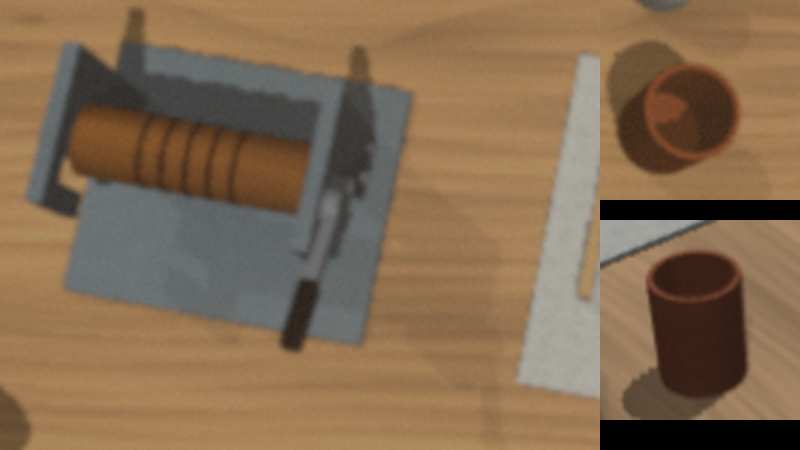

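View pics/c2.png

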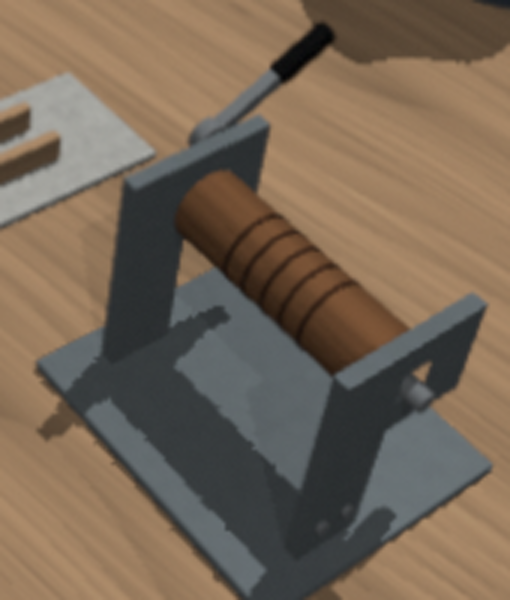

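The crops give the stand base corners in the top view at about (262,226), (246,310) and (147,292). In the scene view they are at (503,380) and (353,347). The tops of the cheeks and the handle are clear in both.

```bash
python3 - <<'E'
from h import *
from scipy.optimize import least_squares
ct,cs=cam("top"),cam("scene")
t=lambda x,y:(125+x/3,195+y/3); s=lambda x,y:(340+x/3,225+y/3)
obs=[(ct,t(412,92),(85,-100,8)),(ct,t(363,345),(-85,-100,8)),(ct,t(65,291),(-85,100,8)),
(ct,t(28,200),(-45,83,148)),(ct,t(65,43),(50,83,148)),(ct,t(342,92),(50,-83,148)),
(cs,s(490,466),(-85,100,8)),(cs,s(38,365),(85,-100,8)),
(cs,s(128,185),(50,-83,148)),(cs,s(268,120),(-45,-73,148)) ,(cs,s(485,300),(-45,83,148)),(cs,s(340,382),(50,83,148))]
def W(p,L):
    c,s_=np.cos(p[2]),np.sin(p[2]); L=np.array(L)/1000; return np.array([p[0]+c*L[0]-s_*L[1],p[1]+s_*L[0]+c*L[1],L[2]])
for nm,sel in(("top",obs[:6]),("scene",obs[6:]),("all",obs)):
    f=lambda p:np.concatenate([proj(c,W(p,L))[0]-px for c,px,L in sel])
    r=least_squares(f,[.55,.17,-.15],loss="soft_l1",x_scale=[.01,.01,.1]); print(nm,r.x,np.degrees(r.x[2])); print(r.fun.reshape(-1,2).round(1).tolist())
p=r.x
# handle ends in top crop
print("lever in top", [cast(ct,[t(*q)],z)[0] for q,z in(((308,283),.152),((291,348),.163))])
print("pred grip",W(p,(-69.5,-95,157.6)),"seat",W(p,(0,0,115)))
# crock rim
print("crock top",cast(ct,[(445+692/800*0+92/2.5,205+111/2.5)],.092)); print("crock scene",cast(cs,[(205+95/200*70,175+56/200*70)],.092))
# jar, bowl for clearances
print("jar",cast(ct,[(480,185)],.085),"bowl",cast(ct,[(244,141)],.05))
E
```

```text
top [ 0.5466  0.1724 -0.1482] -8.490211797111568
[[0.7, -0.4], [-0.1, 0.4], [-0.7, 0.1], [-0.6, 0.8], [0.1, -0.2], [0.7, -0.7]]
scene [ 0.5485  0.1751 -0.1604] -9.187603851567948
[[0.7, -1.1], [-1.8, -3.2], [-2.3, -3.4], [0.4, 0.6], [-0.1, 0.9], [1.5, 1.8]]
all [ 0.547   0.1736 -0.1539] -8.81838045277822
[[0.2, -0.3], [-1.0, 0.4], [-1.4, -0.5], [-1.4, 0.2], [-0.4, -0.7], [0.1, -0.6], [0.5, -2.5], [-1.9, -3.7], [-2.5, -4.1], [-0.1, -0.2], [-0.3, -0.5], [1.7, 0.6]]
lever in top [array([0.4729, 0.0962, 0.152 ]), array([0.4362, 0.1014, 0.163 ])]
pred grip [0.4638 0.0904 0.1576] seat [0.547  0.1736 0.115 ]
crock top [[ 0.5619 -0.3472  0.092 ]]
crock scene [[ 0.5647 -0.3399  0.092 ]]
jar [[ 0.6858 -0.3504  0.085 ]] bowl [[0.7755 0.1016 0.05  ]]
```

```bash
cat >> h.py <<'E'
from scipy.spatial.transform import Rotation as Ro
def down(azy,tilt=0):
    "tool down, y at azimuth azy deg; tilt>0: tip towards tool x (ay)"
    a=np.radians(azy); y=np.array([np.cos(a),np.sin(a),0]); z=np.array([0,0,-1.]); return np.c_[np.cross(y,z),y,z]@Ro.from_euler('y',tilt,degrees=True).as_matrix()
def to(pos,R=None):
    s=bot.read_state(); A=np.array(s["tcp_rot"]); print("at",s["position"],"t",s["time_s"],"F",s["force"],"op",s["opening"],"gf",s["grasp_force"])
    if pos is not None: print("shift units",A.T@(np.array(pos)-s["position"])/.05)
    if R is not None: print("turn units",Ro.from_matrix(A.T@R).as_rotvec()/(2*np.pi), "shift in new axes",R.T@(np.array(pos)-s["position"])/.05)
E
python3 -c "
from h import *
to((.43,.105,.30),down(81.2))"
```

```text
at [0.1668 0.6016 0.1915] t 0.1 F [-0.5183 -0.8911  0.1868] op 1.003166516581066 gf 0.0
shift units [-7.7274 -8.166  -2.1559]
turn units [-0.0003 -0.0001 -0.0187] shift in new axes [-6.7205 -9.0096 -2.1691]
```

>>> apply_moves(plan="0 0 -0.5 0 0 0;-0.2 -0.2 -0.5 0 0 0;-0.4 -0.4 -0.5 0 0 0;-0.4 -0.4 -0.5 0 0 0;-0.4 -0.45 -0.16 0 0 0;-0.4 -0.45 0 0 0 0;-0.4 -0.45 0 0 0 0;-0.4 -0.45 0 0 0 0;-0.4 -0.45 0 0 0 0;-0.4 -0.45 0 0 0 0")

```text
time_s: 0.93
position: [0.2815, 0.3769, 0.3001]
tcp_rot: [[-0.964, 0.267, -0.001], [0.267, 0.964, -0.001], [0.0, -0.001, -1.0]]
force: [0.8, 0.0, -0.0]
opening: 1.0
grasp_force: 0.0
```

>>> apply_moves(plan="-0.4 -0.45 0 0 0 0;-0.4 -0.45 0 0 0 0;-0.4 -0.45 0 0 0 0;-0.4 -0.45 0 0 0 0;-0.4 -0.45 0 0 0 0;-0.4 -0.45 0 0 0 0;-0.4 -0.45 0 0 0 0;-0.4 -0.45 0 0 0 0;-0.4 -0.4 0 0 0 0;-0.4 -0.1 0 0 0 -0.018")

```text
time_s: 1.77
position: [0.4187, 0.1248, 0.3001]
tcp_rot: [[-0.987, 0.158, -0.002], [0.158, 0.987, -0.001], [0.002, -0.001, -1.0]]
force: [-0.1, 0.7, -0.2]
opening: 1.0
grasp_force: 0.0
```

```bash
python3 - <<'E'
from h import *
to((.43,.105,.30),down(81.2))
im=capture("wrist"); cv2.imwrite("pics/w1.png",im[:,:,::-1])
E
```

```text
at [0.4187 0.1248 0.3001] t 1.7667 F [-0.1114  0.7215 -0.2282] op 0.9996557625770637 gf 0.0
shift units [-0.2858 -0.356   0.0028]
turn units [-0.0002 -0.0002 -0.0007] shift in new axes [-0.2841 -0.3573  0.0028]
```

View pics/w1.png

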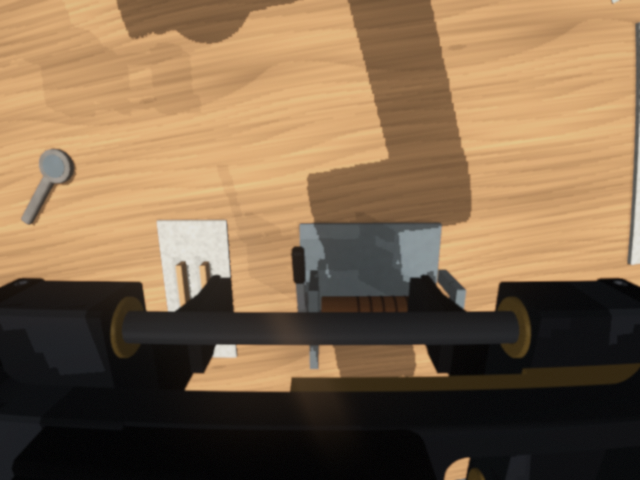

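The wrist view shows the handle at (292–304, 247–283), the stand base's front edge from (301,224) to (440,224), and the rest's near edge from (157,221) to (228,221).

```bash
python3 - <<'E'
from h import *
c=cam("wrist"); im=cv2.imread("pics/w1.png"); g=cv2.cvtColor(im,cv2.COLOR_BGR2HSV)
P=cast(c,[(300.5,223.5),(440.5,223.5)],.008); P=P[:,:2]; P=P[np.argsort(P[:,1])]
d=P[1]-P[0]; u=d/np.linalg.norm(d); x=np.array([u[1],-u[0]]); print("base front",P,np.linalg.norm(d),"yaw",np.degrees(np.arctan2(x[1],x[0])),"center",P.mean(0)+.085*x)
P=cast(c,[(157,221.5),(228,221)],.006)[:,:2]; P=P[np.argsort(P[:,1])]; d=P[1]-P[0]; u=d/np.linalg.norm(d); x=np.array([u[1],-u[0]]); print("rest",P,np.linalg.norm(d),np.degrees(np.arctan2(x[1],x[0])),"center",P.mean(0)+.11*x)
m=(g[...,2]<45); k=np.zeros_like(m); k[240:284,285:312]=1; n,l,st,ce=cv2.connectedComponentsWithStats((m&k).astype(np.uint8)); print(st[1:],ce[1:])
print("handle ends",cast(c,[(298,247)],.170),cast(c,[(298.5,283)],.158),cast(c,[(298.3,265)],.163))
ct=cam("top"); print("handle top mid",cast(ct,[(125+299/3,195+315/3)],.163), "hub",cast(ct,[(125+332/3,195+203/3)],.148))
E
```

```text
base front [[0.4576 0.0898]
 [0.4868 0.2835]] 0.19592098449028042 yaw -8.575892537110244 center [0.5562 0.174 ]
rest [[ 0.4242 -0.1113]
 [ 0.4391 -0.0104]] 0.10200787009448661 -8.38713786385628 center [ 0.5405 -0.0769]
[[293 248  11  35 323]] [[298.5232 264.8266]]
handle ends [[0.4441 0.0988 0.17  ]] [[0.485  0.0915 0.158 ]] [[0.4643 0.0952 0.163 ]]
handle top mid [[0.4542 0.0981 0.163 ]] hub [[0.5187 0.0861 0.148 ]]
```

```bash
python3 - <<'E'
from h import *
to((.43,.105,.30),down(81.2))
c=cam("wrist"); im=capture("wrist"); cv2.imwrite("pics/w2.png",im[:,:,::-1]);to((.43,.105,.30))
d=cv2.cvtColor(im,cv2.COLOR_RGB2HSV)[...,2]<45; k=np.zeros_like(d); k[200:290,270:330]=1
n,l,st,ce=cv2.connectedComponentsWithStats((d&k).astype(np.uint8)); print(st[1:],ce[1:])
g=cv2.cvtColor(im,cv2.COLOR_RGB2GRAY).astype(int)
print(g[195:240,340],g[195:240,425], g[195:240,190]); r=cv2.cvtColor(im,cv2.COLOR_RGB2HSV)[228,:,1]; print(r[140:240].tolist(),r[290:310],r[425:455])
E
```

```text
at [0.4237 0.1239 0.3005] t 1.8167 F [ 2.3178 -0.2975  0.4415] op 0.9998528678405597 gf 0.0
shift units [-0.1811 -0.354   0.0108]
turn units [-0.0003  0.0007  0.0002] shift in new axes [-0.1817 -0.3538  0.0095]
at [0.4218 0.1255 0.3003] t 1.8667 F [0.1526 0.3375 0.7885] op 1.0017114723381813 gf 0.0
shift units [-0.2264 -0.378   0.0074]
[[293 242  11  35 319]] [[298.4389 259.0219]]
[105 104 103 102 102 101 101 101 101 102 104 107 107 106 103 101 100  98
  95  95  96  97  87  73  71  79  82  83  84  85  84  84  84  82  82  82
  82  81  79  75  73  72  72  72  71] [102 102 100  96  95  97 101 103 100  97  97  98  99  99  96  97 100 104
 101  97  95  91  84  75  72  79  83  86  85  87  98 120 138 145 148 148
 149 150 150 149 149 148 148 148 146] [169 178 185 185 178 175 172 172 170 172 176 178 180 183 181 180 179 175
 167 169 194 214 221 221 223 225 226 226 226 225 224 225 226 225 224 223
 223 223 222 221 221 221 221 221 221]
[114, 115, 115, 115, 115, 115, 115, 116, 116, 115, 115, 114, 114, 115, 115, 112, 97, 60, 29, 19, 16, 15, 16, 15, 15, 16, 16, 16, 15, 13, 11, 12, 14, 15, 16, 16, 15, 16, 16, 17, 16, 16, 16, 15, 15, 15, 14, 12, 12, 12, 12, 12, 10, 11, 12, 15, 15, 16, 16, 15, 16, 15, 16, 16, 16, 15, 16, 16, 16, 15, 15, 15, 16, 15, 15, 15, 16, 16, 15, 16, 16, 16, 16, 16, 16, 17, 30, 75, 107, 113, 112, 111, 112, 111, 113, 113, 113, 113, 113, 113] [118 119 117 118 117 117 119 117 105  60   7  14  19  17  19  17  19  19
  19  17] [ 20  20  22  20  20  20  20  20  20  20  20  20  18  19  14  18  70 100
 108 112 112 111 109 109 108 108 108 109 108 108]
```

```bash
python3 - <<'E'
from h import *
S=[bot.read_state() for _ in range(3)]; print([s["position"] for s in S])
c=cam("wrist")
def edge(px,z,L):
    P=cast(c,px,z)[:,:2]; P=P[np.argsort(P[:,1])]; d=P[1]-P[0]; u=d/np.linalg.norm(d); x=np.array([u[1],-u[0]]); print(np.linalg.norm(d),"yaw",np.degrees(np.arctan2(x[1],x[0])),"center",P.mean(0)+L*x)
edge([(299,219.5),(441,219.5)],.008,.085)
edge([(157,215),(227,215)],.006,.11)
print("handle",cast(c,[(298.4,259)],.163))
E
```

```text
[array([0.4218, 0.1255, 0.3003]), array([0.4218, 0.1255, 0.3003]), array([0.4218, 0.1255, 0.3003])]
0.1981048318773424 yaw -9.051341648158667 center [0.5483 0.175 ]
0.09990476546211818 yaw -9.331371151042633 center [ 0.5273 -0.0749]
handle [[0.4557 0.0979 0.163 ]]
```

```bash
python3 -c "
from h import *
capture('top')
to((.455,.098,.139),down(81.1))"
```

```text
at [0.42   0.1266 0.3001] t 1.9167 F [-1.8702  0.3744 -1.0998] op 1.0016527383179945 gf 0.0
shift units [-0.7861 -0.452   3.2215]
turn units [ 0.     -0.0001 -0.001 ] shift in new axes [-0.7807 -0.4565  3.2222]
```

>>> apply_moves(plan="-0.4 -0.25 0 0 0 0;-0.4 -0.2 0.2 0 0 0;0 0 0.5 0 0 0;0 0 0.5 0 0 0;0 0 0.5 0 0 0;0 0 0.5 0 0 0;0 0 0.4 0 0 0;0 0 0.4 0 0 0;0 0 0.22 0 0 0;0 0 0 0 0 0")

```text
time_s: 2.75
position: [0.452, 0.1, 0.1372]
tcp_rot: [[-0.988, 0.157, -0.007], [0.157, 0.988, 0.0], [0.007, -0.001, -1.0]]
force: [0.8, -0.5, 0.4]
opening: 1.004
grasp_force: 0.0
```

>>> apply_moves(plan="0 0 0 0 0 0;0 0 0 0 0 0;0 0 0 0 0 0;0 0 0 0 0 0;0 0 0 0 0 0;0 0 0 0 0 0;0 0 0 0 0 0;0 0 0 0 0 0;0 0 0 0 0 0;0 0 0 0 0 0", gripper=-1)

```text
time_s: 3.58
position: [0.4553, 0.0989, 0.1394]
tcp_rot: [[-0.988, 0.157, -0.0], [0.157, 0.988, 0.0], [0.0, 0.0, -1.0]]
force: [0.0, -0.8, 0.0]
opening: 0.327
grasp_force: 0.0
```

>>> apply_moves(plan="0 0 0 0 0 0;0 0 0 0 0 0;0 0 0 0 0 0;0 0 0 0 0 0;0 0 0 0 0 0;0 0 0 0 0 0")

```text
time_s: 4.08
position: [0.4551, 0.0978, 0.1394]
tcp_rot: [[-0.988, 0.156, -0.001], [0.156, 0.988, -0.002], [0.0, -0.002, -1.0]]
force: [-1.2, -5.2, 0.7]
opening: 0.132
grasp_force: 30.0
```

>>> apply_moves(plan="-0.05 -0.02 -0.145 0 0 0;-0.06 -0.02 -0.142 0 0 0;-0.08 0 -0.133 0 0 0;-0.09 0 -0.125 0 0 0;-0.105 0 -0.113 0 0 0;-0.116 0 -0.102 0 0 0;-0.126 0 -0.088 0 0 0;-0.136 0 -0.075 0 0 0;-0.143 0 -0.06 0 0 0;-0.148 0 -0.044 0 0 0")

```text
time_s: 4.92
position: [0.5043, 0.09, 0.1874]
tcp_rot: [[-0.987, 0.158, -0.008], [0.158, 0.987, 0.003], [0.009, 0.002, -1.0]]
force: [2.9, 4.0, -24.3]
opening: 0.131
grasp_force: 30.0
```

>>> apply_moves(plan="-0.153 0 -0.028 0 0 0;-0.153 0 -0.012 0 0 0;-0.154 0 0.005 0 0 0;-0.153 0 0.022 0 0 0;-0.15 0 0.038 0 0 0;-0.145 0 0.053 0 0 0;-0.138 0 0.07 0 0 0;-0.13 0 0.083 0 0 0;-0.12 0 0.097 0 0 0;-0.11 0 0.108 0 0 0")

```text
time_s: 5.75
position: [0.5795, 0.0783, 0.1726]
tcp_rot: [[-0.988, 0.157, 0.007], [0.157, 0.988, 0.001], [-0.007, 0.002, -1.0]]
force: [-0.5, 5.3, 4.4]
opening: 0.126
grasp_force: 30.0
```

>>> apply_moves(plan="0 0 0 0 0 0;0 0 0 0 0 0;0 0 0 0 0 0")

```text
time_s: 6.0
position: [0.5805, 0.0781, 0.1718]
tcp_rot: [[-0.988, 0.157, 0.009], [0.157, 0.988, 0.001], [-0.009, 0.002, -1.0]]
force: [2.4, 4.8, 2.0]
opening: 0.131
grasp_force: 30.0
```

```bash
python3 - <<'E'
from h import *
to((.53,.09,.17),down(81.1))
im=capture("scene"); o=cv2.resize(im[180:440,300:520],None,fx=2.2,fy=2.2); cv2.imwrite("pics/s2.png",o[:,:,::-1])
E
```

```text
at [0.5805 0.0781 0.1718] t 6.0 F [2.3746 4.759  2.0188] op 0.13058146025724693 gf 30.001884698867798
shift units [1.0349 0.0765 0.0276]
turn units [ 0.0003  0.0015 -0.0004] shift in new axes [1.0343 0.0793 0.0369]
```

View pics/s2.png

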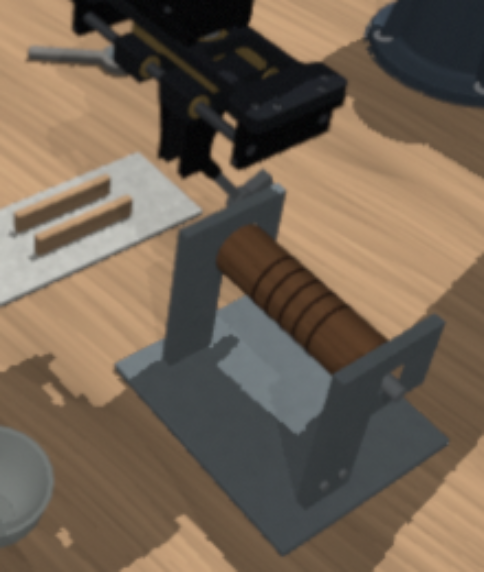

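The lever handle is held behind the stand by the gripper, and the roller is still seated. I'll push gently to check it is on the stop.

>>> apply_moves(plan="-0.05 0 0.06 0 0 0;-0.05 0 0.06 0 0 0;0 0 0 0 0 0;0 0 0 0 0 0")

```text
time_s: 6.38
position: [0.5867, 0.0771, 0.1663]
tcp_rot: [[-0.987, 0.157, 0.012], [0.157, 0.988, 0.0], [-0.012, 0.002, -1.0]]
force: [4.7, 5.2, 3.7]
opening: 0.13
grasp_force: 30.0
```

>>> apply_moves(plan="-0.04 0 0.06 0 0 0;-0.04 0 0.06 0 0 0;0 0 0 0 0 0;0 0 0 0 0 0")

```text
time_s: 6.72
position: [0.5898, 0.0767, 0.1629]
tcp_rot: [[-0.988, 0.157, 0.011], [0.157, 0.988, 0.0], [-0.011, 0.002, -1.0]]
force: [-1.4, 5.7, 17.6]
opening: 0.125
grasp_force: 30.0
```

>>> apply_moves(plan="0 0 0 0 0 0;0 0 0 0 0 0;0 0 0 0 0 0;0 0 0 0 0 0;0 0 0 0 0 0;0 0 0 0 0 0;0 0 0 0 0 0;0 0 0 0 0 0;0 0 0 0 0 0;0 0 0 0 0 0", gripper=0)

```text
time_s: 7.55
position: [0.5853, 0.0762, 0.1569]
tcp_rot: [[-0.988, 0.157, -0.0], [0.157, 0.988, -0.0], [0.0, -0.0, -1.0]]
force: [0.8, 0.2, -0.4]
opening: 0.5
grasp_force: 0.0
```

>>> apply_moves(plan="0 0 -0.2 0 0 0;0 0 -0.4 0 0 0;0 0 -0.5 0 0 0;0 0 -0.5 0 0 0;0 0 -0.5 0 0 0;0 0 -0.4 0 0 0;0 0 0 0 0 0;0 0 0 0 0 0")

```text
time_s: 8.22
position: [0.5861, 0.0762, 0.2839]
tcp_rot: [[-0.988, 0.157, 0.004], [0.157, 0.988, -0.0], [-0.004, 0.0, -1.0]]
force: [-0.3, 1.1, -0.0]
opening: 0.501
grasp_force: 0.0
```

```bash
python3 - <<'E'
from h import *
to((.53,.09,.17),down(81.1))
im=capture("scene"); o=cv2.resize(im[230:330,360:500],None,fx=4,fy=4)
im2=capture("top"); o2=cv2.resize(im2[200:320,130:280],(400,320)); 
cv2.imwrite("pics/s3s.png",im[:,:,::-1]); cv2.imwrite("pics/s3t.png",im2[:,:,::-1])
q=np.zeros((400,800,3),np.uint8); q[:,:400]=o[:,:400]; q[:320,400:]=o2; cv2.imwrite("pics/s3.png",q[:,:,::-1])
E
```

```text
at [0.5861 0.0762 0.2839] t 8.2167 F [-0.3462  1.1063 -0.0426] op 0.5007812262865246 gf 0.0
shift units [1.1606 0.0947 2.2737]
turn units [ 0.0001  0.0006 -0.0004] shift in new axes [1.1516 0.0981 2.2782]
```

View pics/s3.png

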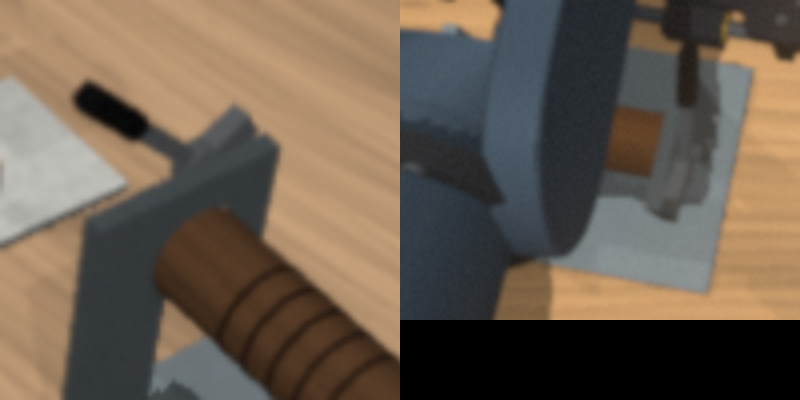

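The handle now points back and up, with its ends at scene pixels (380,254) and (396,262).

```bash
python3 - <<'E'
from h import *
K,d,p,R=cam("scene"); S=np.array([.5475,.1743]);a=np.radians(-8.9); X=np.array([np.cos(a),np.sin(a),0]);Y=np.array([-np.sin(a),np.cos(a),0])
u=cv2.undistortPoints(np.float64([[[380.5,255]],[[395.5,262]],[[405.5,268]],[[445,241]]]),K,d).reshape(-1,2); r=np.c_[u,np.ones(4)]@R.T
o=p-np.r_[S,0]; L=[]
for v in r:
    t=(-.0897-o@Y)/(v@Y); q=o+t*v; L.append([q@X,q[2]])
L=np.array(L); print(L); print(np.degrees(np.arctan2(L[0,1]-L[1,1],-(L[0,0]-L[1,0]))),[np.degrees(np.arctan2(l[1]-.139,-(l[0]+.010))) for l in L])
to((.5475,.1743,.28),down(-8.9)); to((.5475,.1743,.28),down(171.1))
E
```

```text
[[ 0.0504  0.2004]
 [ 0.0169  0.171 ]
 [-0.0077  0.1468]
 [-0.0917  0.1676]]
138.74301300987705 [np.float64(134.52752451985225), np.float64(130.03220009731655), np.float64(106.4926778215579), np.float64(19.29122394367392)]
at [0.5845 0.0763 0.2812] t 8.3167 F [-0.1136 -0.4211 -0.1667] op 0.49922143464442287 gf 0.0
shift units [1.0384 1.8191 0.0263]
turn units [-0.0002 -0.0002  0.2496] shift in new axes [ 1.8215 -1.0342  0.0248]
at [0.5845 0.0763 0.2812] t 8.3167 F [-0.1136 -0.4211 -0.1667] op 0.49922143464442287 gf 0.0
shift units [1.0384 1.8191 0.0263]
turn units [ 0.0002 -0.0002 -0.2504] shift in new axes [-1.8215  1.0342  0.0248]
```

>>> apply_moves(plan="0.26 0.45 0 0 0 0;0.26 0.45 0 0 0 0;0.26 0.45 0 0 0 0;0.26 0.47 0 0 0 0.018;0 0 0 0 0 0.018;0 0 0 0 0 0.018;0 0 0 0 0 0.018;0 0 0 0 0 0.018;0 0 0 0 0 0.018;0 0 0 0 0 0.018", gripper=1)

```text
time_s: 9.15
position: [0.5471, 0.1742, 0.28]
tcp_rot: [[-0.578, 0.816, -0.004], [0.816, 0.578, -0.001], [0.002, -0.004, -1.0]]
force: [0.2, -0.7, -1.1]
opening: 0.996
grasp_force: 0.0
```

>>> apply_moves(plan="0 0 0 0 0 0.018;0 0 0 0 0 0.018;0 0 0 0 0 0.018;0 0 0 0 0 0.018;0 0 0 0 0 0.018;0 0 0 0 0 0.018;0 0 0 0 0 0.016;0 0 0 0 0 0;0 0 0 0 0 0;0 0 0 0 0 0")

```text
time_s: 9.98
position: [0.5477, 0.1742, 0.281]
tcp_rot: [[0.155, 0.988, -0.002], [0.988, -0.155, -0.0], [-0.001, -0.002, -1.0]]
force: [-0.0, 0.6, 0.3]
opening: 1.0
grasp_force: 0.0
```

```bash
python3 - <<'E'
from h import *
to((.5475,.1743,.096),down(-8.9)); print(bot.read_state()["joint_positions"])
E
```

```text
at [0.5477 0.1742 0.281 ] t 9.9833 F [-0.0411  0.5728  0.3108] op 0.9995342786399383 gf 0.0
shift units [0.0033 0.0026 3.7006]
turn units [-0.0003  0.0001 -0.    ] shift in new axes [ 0.0012 -0.0048  3.7006]
[ 6.5084 21.1776 82.892  -0.0005 76.0484 15.4186]
```

>>> apply_moves(plan="0 0 0.4 0 0 0;0 0 0.4 0 0 0;0 0 0.4 0 0 0;0 0 0.4 0 0 0;0 0 0.4 0 0 0;0 0 0.4 0 0 0;0 0 0.4 0 0 0;0 0 0.4 0 0 0;0 0 0.3 0 0 0;0 0 0.2 0 0 0")

```text
time_s: 10.82
position: [0.5471, 0.1741, 0.095]
tcp_rot: [[0.156, 0.988, -0.003], [0.988, -0.156, -0.0], [-0.001, -0.003, -1.0]]
force: [0.1, 0.2, 0.6]
opening: 1.002
grasp_force: 0.0
```

>>> apply_moves(plan="0 0 0 0 0 0;0 0 0 0 0 0;0 0 0 0 0 0;0 0 0 0 0 0;0 0 0 0 0 0;0 0 0 0 0 0;0 0 0 0 0 0;0 0 0 0 0 0;0 0 0 0 0 0;0 0 0 0 0 0", gripper=-1)

```text
time_s: 11.65
position: [0.5488, 0.1743, 0.0972]
tcp_rot: [[0.157, 0.988, 0.001], [0.988, -0.157, -0.0], [0.0, 0.001, -1.0]]
force: [0.6, 0.1, 0.7]
opening: 0.385
grasp_force: 24.6
```

```bash
python3 - <<'E'
from h import *
to((.5475,.1743,.096),down(-8.9))
E
```

```text
at [0.5488 0.1743 0.0972] t 11.65 F [0.5587 0.0559 0.6945] op 0.38451767260000685 gf 24.619579911231995
shift units [-0.003  -0.0253  0.0237]
turn units [ 0.0002 -0.     -0.0004] shift in new axes [-0.003  -0.0253  0.0237]
```

>>> apply_moves(plan="0 0 0 0 0 0;0 0 0 0 0 0;0 0 0 0 0 0")

```text
time_s: 11.9
position: [0.5487, 0.1742, 0.0971]
tcp_rot: [[0.157, 0.988, 0.001], [0.988, -0.157, -0.0], [0.0, 0.001, -1.0]]
force: [0.9, -0.6, 0.6]
opening: 0.384
grasp_force: 24.8
```

```bash
python3 - <<'E'
from h import *
to((.5475,.1743,.096),down(-8.9))
im=capture("scene"); cv2.imwrite("pics/s4.png",cv2.resize(im[200:440,320:540],None,fx=2.4,fy=2.4)[:,:,::-1])
E
```

```text
at [0.5487 0.1742 0.0971] t 11.9 F [ 0.9011 -0.5731  0.6352] op 0.3839177638433563 gf 24.764491617679596
shift units [-0.0028 -0.0248  0.0228]
turn units [ 0.0001 -0.     -0.0004] shift in new axes [-0.0027 -0.0248  0.0228]
```

View pics/s4.png

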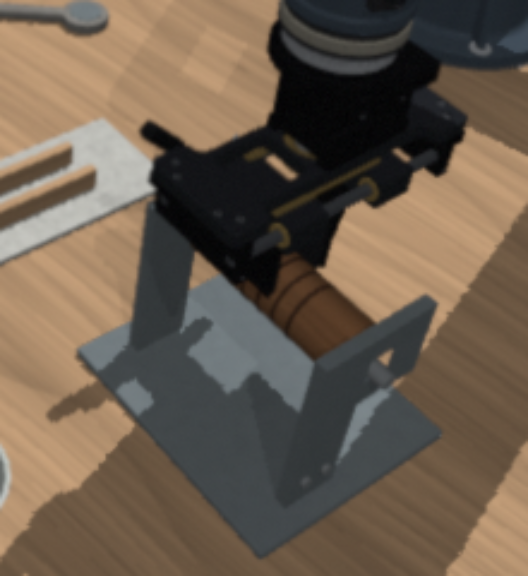

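The roller is between the fingers, but the opening reads 0.384, less than its 44 mm implies. I'll lift 5 mm and compare the axle end before and after.

>>> apply_moves(plan="0 0 -0.04 0 0 0;0 0 -0.04 0 0 0;0 0 -0.03 0 0 0;0 0 0 0 0 0;0 0 0 0 0 0")

```text
time_s: 12.37
position: [0.548, 0.1743, 0.1024]
tcp_rot: [[0.157, 0.988, -0.001], [0.988, -0.157, 0.0], [-0.0, -0.001, -1.0]]
force: [-0.2, 0.1, -2.2]
opening: 0.385
grasp_force: 23.9
```

```bash
python3 - <<'E'
from h import *
to((.5475,.1743,.096),down(-8.9))
im=capture("scene"); cv2.imwrite("pics/s5f.png",im[:,:,::-1])
a=cv2.resize(cv2.imread("pics/s4.png"),(220,240)); b=im[200:440,320:540,::-1]
c=np.hstack([cv2.resize(q[90:170,85:185],(400,320),interpolation=cv2.INTER_CUBIC) for q in(a,b)]); cv2.imwrite("pics/s5.png",c)
E
```

```text
at [0.548  0.1743 0.1024] t 12.3667 F [-0.2045  0.1379 -2.1963] op 0.3846576949255303 gf 23.880798518657684
shift units [-0.0017 -0.0096  0.1283]
turn units [-0.0001  0.     -0.0004] shift in new axes [-0.0017 -0.0096  0.1283]
```

View pics/s5.png

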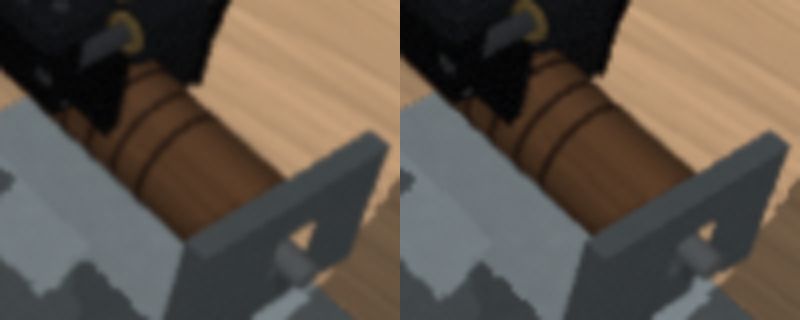

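The axle has risen and the force shows −2.2 N, which is the roller's weight. I'll draw it forward to the slot's leg.

>>> apply_moves(plan="0 -0.06 0 0 0 0;0 -0.08 0 0 0 0;0 -0.1 0 0 0 0;0 -0.1 0 0 0 0;0 -0.06 0 0 0 0;0 0 0 0 0 0;0 0 0 0 0 0;0 0 0 0 0 0")

```text
time_s: 13.08
position: [0.5289, 0.1774, 0.1026]
tcp_rot: [[0.157, 0.988, 0.001], [0.988, -0.157, 0.0], [0.0, 0.001, -1.0]]
force: [0.2, 0.4, -1.5]
opening: 0.388
grasp_force: 23.9
```

>>> apply_moves(plan="0 0 0.06 0 0 0;0 0 0.1 0 0 0;0 0 0.1 0 0 0;0 0 0.1 0 0 0;0 0 0 0 0 0")

```text
time_s: 13.5
position: [0.5275, 0.1772, 0.083]
tcp_rot: [[0.157, 0.988, -0.003], [0.988, -0.157, -0.0], [-0.001, -0.003, -1.0]]
force: [0.9, 0.2, -2.4]
opening: 0.388
grasp_force: 23.9
```

Moving freely; I'll keep lowering.

>>> apply_moves(plan="0 0 0.1 0 0 0;0 0 0.1 0 0 0;0 0 0.1 0 0 0;0 0 0.1 0 0 0;0 0 0.1 0 0 0;0 0 0.1 0 0 0;0 0 0.08 0 0 0;0 0 0 0 0 0;0 0 0 0 0 0")

```text
time_s: 14.25
position: [0.5283, 0.1774, 0.0502]
tcp_rot: [[0.157, 0.988, -0.001], [0.988, -0.157, -0.0], [-0.0, -0.001, -1.0]]
force: [-0.2, 0.5, -2.3]
opening: 0.384
grasp_force: 23.9
```

>>> apply_moves(plan="0 -0.1 0 0 0 0;0 -0.2 0 0 0 0;0 -0.2 0 0 0 0;0 -0.25 0 0 0 0;0 -0.25 0 0 0 0;0 -0.25 0 0 0 0;0 -0.25 0 0 0 0;0 -0.15 0 0 0 0;0 0 0 0 0 0;0 0 0 0 0 0")

```text
time_s: 15.08
position: [0.4468, 0.1906, 0.0508]
tcp_rot: [[0.156, 0.988, 0.001], [0.988, -0.156, 0.0], [0.0, 0.001, -1.0]]
force: [0.3, -0.1, -2.3]
opening: 0.384
grasp_force: 23.9
```

>>> apply_moves(plan="0 0 -0.2 0 0 0;0 0 -0.4 0 0 0;0 0 -0.5 0 0 0;0 0 -0.5 0 0 0;0 0 -0.5 0 0 0;0 0 -0.5 0 0 0;0 0 -0.5 0 0 0;0 0 -0.5 0 0 0;0 0 -0.3 0 0 0;0 0 0 0 0 0")

```text
time_s: 15.92
position: [0.4506, 0.1908, 0.2493]
tcp_rot: [[0.157, 0.987, 0.01], [0.988, -0.157, 0.002], [0.003, 0.009, -1.0]]
force: [1.9, -0.5, -2.3]
opening: 0.385
grasp_force: 23.9
```

```bash
python3 - <<'E'
from h import *
to((.529,-.0765,.25),down(80.9)); print(bot.read_state()["joint_positions"])
E
```

```text
at [0.4506 0.1908 0.2493] t 15.9167 F [ 1.8617 -0.471  -2.3031] op 0.3854460970968214 gf 23.88633817434311
shift units [-5.0328  2.3898 -0.0066]
turn units [ 0.0016  0.0008 -0.2499] shift in new axes [-2.3939 -5.0309 -0.0131]
[ 9.841  15.3663 97.3096 -0.0024 66.7558 18.8941]
```

>>> apply_moves(plan="0 0 0 0 0 -0.018;0 0 0 0 0 -0.018;0 0 0 0 0 -0.018;0 0 0 0 0 -0.018;0 0 0 0 0 -0.018;0 0 0 0 0 -0.018;0 0 0 0 0 -0.018;0 0 0 0 0 -0.018;0 0 0 0 0 -0.018;0 0 0 0 0 -0.018")

```text
time_s: 16.75
position: [0.4467, 0.1901, 0.2441]
tcp_rot: [[-0.83, 0.558, -0.002], [0.558, 0.83, -0.0], [0.001, -0.001, -1.0]]
force: [-0.8, 0.3, -1.7]
opening: 0.391
grasp_force: 23.9
```

>>> apply_moves(plan="0 0 0 0 0 -0.018;0 0 0 0 0 -0.018;0 0 0 0 0 -0.018;0 0 0 0 0 -0.016;-0.2 -0.4 0 0 0 0;-0.2 -0.45 0 0 0 0;-0.2 -0.45 0 0 0 0;-0.2 -0.45 0 0 0 0;-0.2 -0.45 0 0 0 0;-0.2 -0.45 0 0 0 0")

```text
time_s: 17.58
position: [0.4853, 0.0488, 0.2442]
tcp_rot: [[-0.988, 0.157, -0.002], [0.157, 0.988, 0.0], [0.002, -0.0, -1.0]]
force: [-0.3, -0.2, -3.0]
opening: 0.389
grasp_force: 23.9
```

>>> apply_moves(plan="-0.2 -0.45 0 0 0 0;-0.2 -0.45 0 0 0 0;-0.2 -0.45 0 0 0 0;-0.2 -0.45 0 0 0 0;-0.2 -0.45 0 0 0 0;-0.2 -0.1 0 0 0 0;0 0 0 0 0 0;0 0 0 0 0 0;0 0 0 0 0 0")

```text
time_s: 18.33
position: [0.5254, -0.0741, 0.2447]
tcp_rot: [[-0.988, 0.156, -0.002], [0.156, 0.988, 0.001], [0.002, 0.001, -1.0]]
force: [0.8, -0.2, -1.7]
opening: 0.384
grasp_force: 23.9
```

```bash
python3 - <<'E'
from h import *
to((.529,-.0765,.25),down(80.9)); capture("top"); to((.529,-.0765,.25),down(80.9)); 
c=cam("wrist"); im=capture("wrist"); cv2.imwrite("pics/w3.png",im[:,:,::-1])
h=cv2.cvtColor(im,cv2.COLOR_RGB2HSV); m=cv2.inRange(h,(0,0,110),(179,40,255)); 
cc,_=cv2.findContours(cv2.morphologyEx(m,cv2.MORPH_OPEN,np.ones((3,3))),cv2.RETR_EXTERNAL,cv2.CHAIN_APPROX_NONE)
for k in sorted(cc,key=cv2.contourArea)[-3:]: print(cv2.contourArea(k),cv2.boundingRect(k),cv2.approxPolyDP(k,3,True).reshape(-1,2).tolist())
E
```

```text
at [ 0.5254 -0.0741  0.2447] t 18.3333 F [ 0.7929 -0.1626 -1.677 ] op 0.3842439029090261 gf 23.880464136600494
shift units [-0.0786 -0.0365 -0.1069]
turn units [ 0.0002 -0.0004  0.0003] shift in new axes [-0.0789 -0.0365 -0.1067]
at [ 0.5254 -0.0739  0.2449] t 18.3833 F [-0.4114 -0.0404 -2.1394] op 0.38661885324154893 gf 23.882866501808167
shift units [-0.0789 -0.0396 -0.1017]
turn units [ 0.0001 -0.0003  0.0004] shift in new axes [-0.0792 -0.0395 -0.1015]
1902.0 (103, 22, 68, 96) [[161, 25], [145, 22], [135, 29], [132, 46], [136, 56], [105, 106], [105, 116], [111, 116], [141, 66], [157, 63], [168, 53], [169, 35]]
2752.0 (445, 120, 58, 62) [[449, 121], [445, 169], [496, 181], [498, 176], [489, 173], [490, 159], [499, 156], [500, 121]]
3185.5 (275, 90, 86, 58) [[360, 115], [332, 115], [330, 92], [311, 91], [307, 115], [275, 115], [276, 147], [359, 146]]
```

View pics/w3.png

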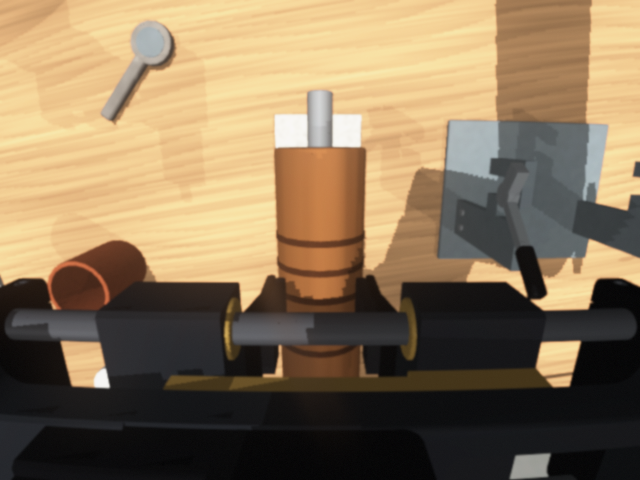

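The wrist view shows the roller held straight, axle end at (320,92) and barrel end face at row 147. The rest's near edge runs from (275,115) to (361,115), centred below it.

```bash
python3 - <<'E'
from h import *
c=cam("wrist"); s=bot.read_state(); R=np.array(s["tcp_rot"]);p=np.array(s["position"])
T=lambda L:proj(c,p+R@np.array(L))[0]
print("barrel end sides",T((.07,.022,-.0187)),T((.07,-.022,-.0187)),"top of end",T((.07,0,-.0187-.022)),"axle end top",T((.095,0,-.0247)))
P=cast(c,[(275,115),(361,115)],.006)[:,:2]; P=P[np.argsort(P[:,1])]; d=P[1]-P[0]; u=d/np.linalg.norm(d); x=np.array([u[1],-u[0]]); print(np.linalg.norm(d),"yaw",np.degrees(np.arctan2(x[1],x[0])),"center",P.mean(0)+.11*x)
E
```

```text
barrel end sides [367.7298 147.835 ] [274.9763 147.7369] top of end [321.4795 148.5056] axle end top [321.4776  90.1969]
0.09917273946255531 yaw -8.917802851775198 center [ 0.5316 -0.0781]
```

>>> apply_moves(plan="-0.1 -0.045 0.2 0 0 0;0 0 0.45 0 0 0;0 0 0.5 0 0 0;0 0 0.5 0 0 0;0 0 0.5 0 0 0;0 0 0.5 0 0 0;0 0 0.5 0 0 0;0 0 0.4 0 0 0;0 0 0.3 0 0 0;0 0 0.1 0 0 0")

```text
time_s: 19.27
position: [0.5293, -0.0773, 0.0452]
tcp_rot: [[-0.988, 0.156, -0.004], [0.156, 0.988, 0.002], [0.005, 0.001, -1.0]]
force: [0.0, 0.1, -2.4]
opening: 0.386
grasp_force: 23.9
```

>>> apply_moves(plan="0 0 0.08 0 0 0;0 0 0.08 0 0 0;0 0 0.08 0 0 0;0 0 0.05 0 0 0;0 0 0 0 0 0;0 0 0 0 0 0;0 0 0 0 0 0")

```text
time_s: 19.85
position: [0.5313, -0.0785, 0.034]
tcp_rot: [[-0.988, 0.157, 0.001], [0.157, 0.988, -0.0], [-0.001, -0.0, -1.0]]
force: [0.1, 1.3, -2.2]
opening: 0.385
grasp_force: 23.9
```

```bash
python3 - <<'E'
from h import *
to((.530,-.077,.025),down(81))
E
```

```text
at [ 0.5313 -0.0785  0.034 ] t 19.85 F [ 0.0601  1.3263 -2.1529] op 0.38511746638370153 gf 23.882975578308105
shift units [0.0303 0.026  0.1798]
turn units [-0.      0.0002 -0.0001] shift in new axes [0.0301 0.026  0.1798]
```

>>> apply_moves(plan="0.01 0.01 0.04 0 0 0;0.01 0.01 0.04 0 0 0;0 0 0.03 0 0 0;0 0 0.03 0 0 0;0 0 0 0 0 0;0 0 0 0 0 0;0 0 0 0 0 0")

```text
time_s: 20.43
position: [0.5301, -0.0773, 0.0264]
tcp_rot: [[-0.988, 0.157, 0.0], [0.157, 0.988, -0.0], [-0.0, -0.0, -1.0]]
force: [0.3, -0.3, -2.9]
opening: 0.389
grasp_force: 23.9
```

>>> apply_moves(plan="0 0 0.02 0 0 0;0 0 0.015 0 0 0;0 0 0 0 0 0;0 0 0 0 0 0;0 0 0 0 0 0")

```text
time_s: 20.85
position: [0.5303, -0.0774, 0.0259]
tcp_rot: [[-0.988, 0.157, 0.001], [0.157, 0.988, -0.0], [-0.001, -0.0, -1.0]]
force: [-1.2, 0.2, 6.5]
opening: 0.385
grasp_force: 26.5
```

Contact is felt: the vertical force went from −2.9 N to +6.5 N. Releasing.

>>> apply_moves(plan="0 0 0 0 0 0;0 0 0 0 0 0;0 0 0 0 0 0;0 0 0 0 0 0;0 0 0 0 0 0;0 0 0 0 0 0;0 0 0 0 0 0;0 0 0 0 0 0;0 0 0 0 0 0;0 0 0 0 0 0", gripper=1)

```text
time_s: 21.68
position: [0.5301, -0.0772, 0.0247]
tcp_rot: [[-0.988, 0.157, -0.0], [0.157, 0.988, 0.0], [0.0, 0.0, -1.0]]
force: [0.0, 0.4, 0.4]
opening: 0.98
grasp_force: 0.0
```

>>> apply_moves(plan="0 0 -0.1 0 0 0;0 0 -0.3 0 0 0;0 0 -0.4 0 0 0;0 0 -0.4 0 0 0;0 0 -0.4 0 0 0;0 0 -0.4 0 0 0;0 0 -0.4 0 0 0;0 0 -0.1 0 0 0;0 0 0 0 0 0;0 0 0 0 0 0")

```text
time_s: 22.52
position: [0.5297, -0.0771, 0.1495]
tcp_rot: [[-0.988, 0.157, -0.0], [0.157, 0.988, 0.0], [0.0, 0.0, -1.0]]
force: [0.0, -0.2, -0.3]
opening: 1.005
grasp_force: 0.0
```

```bash
python3 - <<'E'
from h import *
to((.530,-.077,.025),down(81)); print(bot.read_state()["joint_positions"])
im=capture("top"); cv2.imwrite("pics/t4.png",im[:,:,::-1]); im2=capture("scene"); cv2.imwrite("pics/s6.png",im2[:,:,::-1])
c=cam("wrist"); im3=capture("wrist"); cv2.imwrite("pics/w4.png",im3[:,:,::-1])
q=np.zeros((600,800,3),np.uint8); q[:400,:400]=cv2.resize(im[190:340,260:410],(400,400)); q[:400,400:]=cv2.resize(im2[170:320,200:410],(400,286)) if 0 else cv2.resize(im2[150:320,230:400],(400,400)); q[400:,:267]=cv2.resize(im3,(267,200)); cv2.imwrite("pics/q6.png",q[:,:,::-1])
E
```

```text
at [ 0.5297 -0.0771  0.1495] t 22.5167 F [ 0.033  -0.2232 -0.3261] op 1.0051221710989329 gf 0.0
shift units [-0.0067  0.0024  2.49  ]
turn units [ 0.     -0.     -0.0001] shift in new axes [-0.0059  0.0026  2.49  ]
[ -20.2478   26.6714   97.5357   -0.0005   55.81   -101.2132]
```

View pics/q6.png

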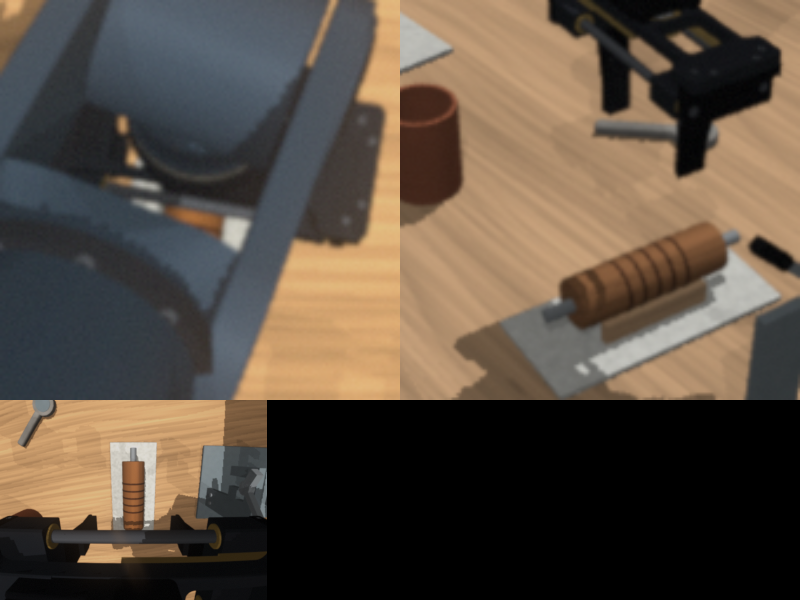

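The roller lies on the strips, released. I've reached my picture limit, so measurements are numeric from here. Next I'll measure the crock from above with the wrist camera.

>>> apply_moves(plan="0 0 -0.4 0 0 0;-0.1 -0.2 -0.5 0 0 0;-0.25 -0.5 -0.5 0 0 0;-0.25 -0.5 -0.5 0 0 0;-0.25 -0.5 -0.1 0 0 0;-0.25 -0.5 0 0 0 0;-0.25 -0.5 0 0 0 0;-0.25 -0.5 0 0 0 0;-0.25 -0.5 0 0 0 0;-0.25 -0.5 0 0 0 0")

```text
time_s: 23.5
position: [0.6005, -0.3021, 0.2479]
tcp_rot: [[-0.988, 0.157, -0.002], [0.157, 0.988, 0.002], [0.003, 0.002, -1.0]]
force: [-0.3, -0.1, 0.1]
opening: 1.0
grasp_force: 0.0
```

>>> apply_moves(plan="-0.25 -0.4 0 0 0 0;-0.22 -0.12 0 0 0 0;0 0 0 0 0 0;0 0 0 0 0 0;0 0 0 0 0 0;0 0 0 0 0 0")

```text
time_s: 24.0
position: [0.6193, -0.3291, 0.2493]
tcp_rot: [[-0.988, 0.156, -0.001], [0.156, 0.988, 0.001], [0.002, 0.001, -1.0]]
force: [0.3, 0.6, -0.3]
opening: 0.999
grasp_force: 0.0
```

```bash
python3 - <<'E'
from h import *
to((.530,-.077,.25),down(81))
c=cam("wrist"); im=capture("wrist"); cv2.imwrite("pics/w5.png",im[:,:,::-1])
h=cv2.cvtColor(im,cv2.COLOR_RGB2HSV)
uv=proj(c,(.563,-.344,.092))[0]; print("pred rim centre",uv)
x,y=uv.astype(int)
k=np.zeros((480,640),np.uint8); cv2.circle(k,(x,y),75,255,-1)
m=(((h[...,0]<9)|(h[...,0]>172))&(h[...,1]>110)).astype(np.uint8)*255&k
for r in range(y-70,y+71,10): print(r,"".join("#" if v else "." for v in m[r,x-76:x+76:2]))
print(h[y,x],h[y-45,x],h[y,x-60])
# other things
t=cv2.imread("pics/t4.png")
E
```

```text
at [ 0.6193 -0.3291  0.2493] t 24.0 F [ 0.2872  0.5747 -0.292 ] op 0.9986873513320662 gf 0.0
shift units [ 2.5503  4.7009 -0.0055]
turn units [ 0.0002 -0.0003  0.0001] shift in new axes [ 2.5519  4.7    -0.0143]
pred rim centre [296.2719 162.9444]
92 ............................................................................
102 ............................................................................
112 ............................................................................
122 ............................................................................
132 ............................................................................
142 ............................................................................
152 .................................#..........................................
162 ............................................................................
172 ...................................#.#.........#............................
182 ............................................................................
192 ............................................................................
202 ............................................................................
212 ............................................................................
222 ............................................................................
232 ............................................................................
[  9 166  89] [ 16 119 207] [ 15 118 210]
```

```bash
python3 - <<'E'
from h import *
c=cam("wrist"); im=cv2.imread("pics/w5.png"); h=cv2.cvtColor(im,cv2.COLOR_BGR2HSV); x,y=296,163
m=((h[...,0]<=12)&(h[...,1]>140)).astype(np.uint8)*255
k=np.zeros_like(m); cv2.circle(k,(x,y),85,255,-1); m&=k; m=cv2.morphologyEx(m,cv2.MORPH_CLOSE,np.ones((5,5)))
for r in range(y-70,y+71,8): print(r,"".join("#" if v else "." for v in m[r,x-76:x+76:2]))
q=max(cv2.findContours(m,cv2.RETR_EXTERNAL,cv2.CHAIN_APPROX_NONE)[0],key=cv2.contourArea); print(cv2.boundingRect(q),cv2.contourArea(q))
P=cast(c,q.reshape(-1,2),.092)[:,:2]; print(cv2.minEnclosingCircle(np.float32(P*1000)))
for ctr in((.563,-.344),):
    a=np.linspace(0,2*np.pi,9)[:-1]; print(proj(c,np.c_[ctr[0]+.036*np.cos(a),ctr[1]+.036*np.sin(a),0*a+.092]).round(0).tolist())
E
```

```text
93 ............................................................................
101 ............................................................................
109 ............................................................................
117 ............................................................................
125 ............................................................................
133 ...........................####################.............................
141 ......................##############################........................
149 ....................##################################......................
157 ...................####################################.....................
165 ...................#####################################....................
173 ....................####################################....................
181 .....................#################################......................
189 ........................###########################.........................
197 .............................#################..............................
205 ............................................................................
213 ............................................................................
221 ............................................................................
229 ............................................................................
(257, 127, 74, 75) 4262.5
((564.6293334960938, -346.78387451171875), 36.018829345703125)
[[303.0, 199.0], [327.0, 185.0], [333.0, 157.0], [318.0, 131.0], [290.0, 124.0], [265.0, 140.0], [260.0, 169.0], [275.0, 193.0]]
```

The rim fit gives a radius of 36.0 mm, which matches, and puts the crock at (0.5645, −0.346). Next is the regrasp of the roller's outer end with the tool tilted.

```bash
python3 - <<'E'
from h import *
to((.6246,-.092,.2),down(81,30))
print(down(81,30)[:,2], "pre->grasp units", .12/.05)
print("then", down(81,30).T@(np.array([.6246,-.0919,.1315])-[.6246,-.092,.2])/.05)
E
```

```text
at [ 0.6194 -0.3291  0.2497] t 24.05 F [-0.3757 -0.0257 -0.1542] op 1.0019385664816405 gf 0.0
shift units [0.6369 4.7002 0.9966]
turn units [0.0001 0.0832 0.0001] shift in new axes [0.0577 4.7005 1.1801]
[-0.4938  0.0782 -0.866 ] pre->grasp units 2.4
then [-0.6847  0.002   1.1866]
```

>>> apply_moves(plan="0.05 0.3 0 0 0 0;0.06 0.45 0 0 0 0;0.06 0.5 0 0 0 0;0.06 0.5 0 0 0 0;0.06 0.5 0 0 0 0;0.06 0.5 0.2 0 0 0;0.06 0.5 0.2 0 0 0;0.06 0.5 0.2 0 0 0;0.06 0.5 0.2 0 0 0;0.11 0.45 0.2 0 0 0")

```text
time_s: 24.88
position: [0.6248, -0.0901, 0.2]
tcp_rot: [[-0.988, 0.156, 0.001], [0.156, 0.988, 0.001], [-0.001, 0.001, -1.0]]
force: [0.4, 0.2, -0.3]
opening: 1.002
grasp_force: 0.0
```

>>> apply_moves(plan="0 0 0 0 0.0166 0;0 0 0 0 0.0166 0;0 0 0 0 0.0166 0;0 0 0 0 0.0167 0;0 0 0 0 0.0167 0;0 0 0 0 0 0;0 0 0 0 0 0;0 0 0 0 0 0;0 0 0 0 0 0")

```text
time_s: 25.63
position: [0.6247, -0.0927, 0.2017]
tcp_rot: [[-0.857, 0.157, -0.491], [0.136, 0.988, 0.078], [0.497, -0.0, -0.868]]
force: [-0.9, 0.1, -0.3]
opening: 0.997
grasp_force: 0.0
```

```bash
python3 - <<'E'
from h import *
to((.6246,-.0919,.1315),down(81,30)); print(bot.read_state()["joint_positions"])
to((.5653,-.0825,.0275))
E
```

```text
at [ 0.6247 -0.0927  0.2017] t 25.6333 F [-0.95    0.0605 -0.2697] op 0.9973660222438161 gf 0.0
shift units [-0.6941  0.0161  1.2198]
turn units [-0.      0.0006 -0.    ] shift in new axes [-0.6984  0.0158  1.2174]
[-16.5485  46.5846  54.2121  -3.9608 108.7453 -97.821 ]
at [ 0.6247 -0.0927  0.2017] t 25.6333 F [-0.95    0.0605 -0.2697] op 0.9973660222438161 gf 0.0
shift units [-0.6858  0.0166  3.6216]
```

>>> apply_moves(plan="-0.25 0.01 0.3 0 0 0;-0.25 0 0.45 0 0 0;-0.19 0 0.47 0 0 0;0 0 0.4 0 0 0;0 0 0.4 0 0 0;0 0 0.4 0 0 0;0 0 0.4 0 0 0;0 0 0.3 0 0 0;0 0 0.3 0 0 0;0 0 0.2 0 0 0")

```text
time_s: 26.47
position: [0.5644, -0.0831, 0.0269]
tcp_rot: [[-0.856, 0.157, -0.492], [0.136, 0.988, 0.078], [0.498, -0.0, -0.867]]
force: [-0.7, -0.4, -0.6]
opening: 1.001
grasp_force: 0.0
```

>>> apply_moves(plan="0 0 0 0 0 0;0 0 0 0 0 0;0 0 0 0 0 0")

```text
time_s: 26.72
position: [0.5668, -0.0838, 0.0272]
tcp_rot: [[-0.857, 0.157, -0.49], [0.137, 0.988, 0.078], [0.496, -0.0, -0.868]]
force: [0.0, -0.6, 0.1]
opening: 1.0
grasp_force: 0.0
```

```bash
python3 - <<'E'
from h import *
to((.5653,-.0825,.0275),down(81,30))
E
```

```text
at [ 0.5668 -0.0838  0.0272] t 26.7167 F [ 0.0261 -0.5651  0.0662] op 1.0003632551398731 gf 0.0
shift units [0.0333 0.0203 0.0111]
turn units [-0.      0.0007 -0.0001] shift in new axes [0.0332 0.0203 0.0112]
```

Within about 1 mm; I'll close on the roller.

>>> apply_moves(plan="0 0.01 0 0 0 0;0 0 0 0 0 0;0 0 0 0 0 0;0 0 0 0 0 0;0 0 0 0 0 0;0 0 0 0 0 0;0 0 0 0 0 0;0 0 0 0 0 0;0 0 0 0 0 0;0 0 0 0 0 0", gripper=-1)

```text
time_s: 27.55
position: [0.5656, -0.0832, 0.0257]
tcp_rot: [[-0.856, 0.157, -0.493], [0.136, 0.988, 0.078], [0.499, -0.0, -0.866]]
force: [0.0, 0.1, -0.9]
opening: 0.463
grasp_force: 29.7
```

>>> apply_moves(plan="0 0 0 0 0 0;0 0 0 0 0 0;0 0 0 0 0 0")

```text
time_s: 27.8
position: [0.5656, -0.0831, 0.0257]
tcp_rot: [[-0.856, 0.157, -0.493], [0.136, 0.988, 0.078], [0.499, -0.0, -0.866]]
force: [-0.4, -1.3, 0.3]
opening: 0.464
grasp_force: 29.7
```

>>> apply_moves(plan="0.1 0 -0.17 0 0 0;0.15 0 -0.26 0 0 0;0.15 0 -0.26 0 0 0;0.2 0 -0.35 0 0 0;0.2 0 -0.35 0 0 0;0.2 0 -0.35 0 0 0;0.2 0 -0.35 0 0 0;0.2 0 -0.35 0 0 0;0 0 0 0 0 0;0 0 0 0 0 0")

```text
time_s: 28.63
position: [0.5672, -0.083, 0.1692]
tcp_rot: [[-0.858, 0.157, -0.488], [0.137, 0.988, 0.077], [0.494, -0.0, -0.869]]
force: [-0.6, 0.3, -0.5]
opening: 0.021
grasp_force: 0.0
```

```bash
python3 - <<'E'
from h import *
to((.5653,-.0825,.1975),down(81,30)); print(bot.read_state()["moment"],bot.read_state()["joint_positions"])
im=capture("wrist"); cv2.imwrite("pics/w6.png",im[:,:,::-1])
E
```

```text
at [ 0.5672 -0.083   0.1692] t 28.6333 F [-0.641   0.2892 -0.5199] op 0.021146156812337048 gf 0.0
shift units [ 0.3133  0.0046 -0.4724]
turn units [-0.      0.001  -0.0001] shift in new axes [ 0.3163  0.0049 -0.4704]
[-0.0083 -0.3431 -0.0075] [-17.1139  43.1789  66.9771  -4.0617  99.2065 -97.6735]
```

The grip slipped off during the lift. I'll check numerically where the roller is and what shape the barrel really has.

```bash
python3 - <<'E'
from h import *
im=cv2.imread("pics/w4.png"); h=cv2.cvtColor(im,cv2.COLOR_BGR2HSV)
def cw(pos,R):
    m=camera_model("wrist"); c=list(cam("wrist")); T=np.eye(4);T[:3,:3]=R;T[:3,3]=pos;T=T@m["hand_eye"]; c[2]=T[:3,3];c[3]=T[:3,:3]; return c
c=cw((.530,-.077,.1495),down(81))
for r in range(140,320,10):
    s=np.where((h[r,250:400,0]<20)&(h[r,250:400,1]>110))[0]+250
    if len(s)>3:
        P=cast(c,[(s[0],r),(s[-1],r)],.0437)
        print(r,s[0],s[-1],"axial",((P.mean(0)[:2]-[.530,-.077])@[.988,-.156]).round(4),"w",np.linalg.norm(P[1]-P[0]).round(4))
# now
for n in("scene","top"):
    im=capture(n)[:,:,::-1]; cv2.imwrite(f"pics/now_{n}.png",im); h=cv2.cvtColor(im,cv2.COLOR_BGR2HSV)
    m=((h[...,0]<=14)&(h[...,1]>140)).astype(np.uint8)*255; m=cv2.morphologyEx(m,cv2.MORPH_OPEN,np.ones((3,3)))
    for q in cv2.findContours(m,cv2.RETR_EXTERNAL,cv2.CHAIN_APPROX_NONE)[0]:
        if cv2.contourArea(q)>150: print(n,cv2.boundingRect(q),cv2.contourArea(q),[np.round(v,1) for v in cv2.minAreaRect(q)])
E
```

```text
140 250 399 axial -0.0748 w 0.1208
150 250 399 axial -0.0669 w 0.1216
160 250 399 axial -0.0589 w 0.1224
170 250 399 axial -0.0507 w 0.1232
180 250 399 axial -0.0425 w 0.124
190 250 399 axial -0.0342 w 0.1249
200 262 399 axial -0.0257 w 0.1156
210 250 399 axial -0.0172 w 0.1267
220 263 399 axial -0.0085 w 0.1164
230 256 399 axial 0.0004 w 0.1234
240 255 399 axial 0.0093 w 0.1252
250 250 399 axial 0.0184 w 0.1306
260 250 399 axial 0.0276 w 0.1316
270 250 399 axial 0.037 w 0.1327
280 250 399 axial 0.0466 w 0.1338
290 250 399 axial 0.0563 w 0.135
300 250 399 axial 0.0662 w 0.1362
310 250 399 axial 0.0763 w 0.1374
scene (222, 187, 33, 49) 1302.0 [array([238.3, 211. ]), array([48.6, 31.2]), np.float64(87.3)]
scene (191, 137, 23, 27) 487.5 [array([201.9, 150.1]), array([27.2, 20.7]), np.float64(82.9)]
scene (313, 79, 34, 42) 1024.5 [array([328.6,  99.8]), array([32.8, 40.7]), np.float64(4.1)]
scene (398, 58, 51, 34) 678.5 [array([422.6,  71.3]), array([31.2, 47.2]), np.float64(54.5)]
scene (497, 0, 22, 25) 341.0 [array([506.4,  12.7]), array([28.8, 16.8]), np.float64(71.6)]
top (627, 290, 13, 30) 272.0 [array([633. , 304.5]), array([29., 12.]), np.float64(90.0)]
top (456, 230, 45, 44) 1311.5 [array([479.6, 253. ]), array([39.8, 45.8]), np.float64(15.3)]
top (477, 136, 29, 9) 152.0 [array([491., 140.]), array([28.3,  7.8]), np.float64(3.8)]
```

```bash
python3 - <<'E'
from h import *
def cw(pos,R):
    m=camera_model("wrist"); c=list(cam("wrist")); T=np.eye(4);T[:3,:3]=R;T[:3,3]=pos;T=T@m["hand_eye"]; c[2]=T[:3,3];c[3]=T[:3,:3]; return c
h=cv2.cvtColor(cv2.imread("pics/w4.png"),cv2.COLOR_BGR2HSV); c=cw((.530,-.077,.1495),down(81))
for r in range(140,310,8):
    s=np.where((h[r,280:362,1]>150))[0]+280
    if len(s)>3:
        P=cast(c,[(s[0],r),(s[-1],r)],.0437); print(r,s[0],s[-1],"axial",((P.mean(0)[:2]-[.530,-.077])@[.988,-.156]).round(4),"w",np.linalg.norm(P[1]-P[0]).round(4))
a=cv2.imread("pics/scene0.png");cs=cam("scene")
for f in("s6","now_scene"):
    d=np.abs(a.astype(int)-cv2.imread(f"pics/{f}.png")).max(2)>30; print(f)
    for r in range(210,322,4): print(r,"".join("#" if v else "." for v in d[r,260:420:2]))
E
```

```text
156 299 338 axial -0.0619 w 0.0319
164 299 338 axial -0.0555 w 0.032
172 297 337 axial -0.049 w 0.033
180 298 338 axial -0.0424 w 0.0332
188 297 338 axial -0.0357 w 0.0342
196 297 339 axial -0.029 w 0.0353
204 299 338 axial -0.0222 w 0.0329
212 296 340 axial -0.0154 w 0.0374
228 297 340 axial -0.0014 w 0.0369
236 314 324 axial 0.0057 w 0.0086
244 297 341 axial 0.0129 w 0.0383
252 308 330 axial 0.0202 w 0.0193
260 297 340 axial 0.0276 w 0.0379
268 306 330 axial 0.0351 w 0.0213
276 298 341 axial 0.0426 w 0.0384
284 298 341 axial 0.0503 w 0.0386
292 301 332 axial 0.0581 w 0.0281
300 299 341 axial 0.066 w 0.0383
308 301 339 axial 0.0741 w 0.0349
s6
210 ............................................######..............................
214 ............................................######..............................
218 ............................................######..............................
222 ............................................#####...............................
226 ................................................................................
230 ..................
[... 3622 characters left out ...]
...#.........#######
290 ##..########################...........####.#####.....##................########
294 .#######.###################.......##########.....#...#####...........###.#.####
298 ###########################.....######.#......####.##...#.............####.#####
302 .########################...########.........#.....#..................##########
306 #############..#####..#.########.....###..##........#..................#########
310 ###############...##########.....##...#.###...........................##########
314 ##############....#####............##.#..####...#.....................##########
318 ##############..........##.#.........###....####..##..................##...#.###
```

>>> apply_moves(plan="0 0 -0.2 0 -0.0166 0;0 0 0 0 -0.0166 0;0 0 0 0 -0.0166 0;0 0 0 0 -0.0167 0;0 0 0 0 -0.0167 0;0.2 0 0 0 0 0;0.3 0 0 0 0 0;0.2 0 0 0 0 0;0 0 0 0 0 0;0 0 0 0 0 0", gripper=1)

```text
time_s: 29.62
position: [0.5366, -0.0783, 0.1747]
tcp_rot: [[-0.988, 0.157, -0.001], [0.157, 0.988, 0.0], [0.001, 0.0, -1.0]]
force: [0.4, -0.8, -0.2]
opening: 0.68
grasp_force: 0.0
```

```bash
python3 - <<'E'
from h import *
to((.530,-.077,.1495),down(81))
E
```

```text
at [ 0.5366 -0.0783  0.1747] t 29.6167 F [ 0.3532 -0.7785 -0.1716] op 0.6796919221218296 gf 0.0
shift units [0.1332 0.0059 0.5033]
turn units [ 0.     -0.0002 -0.0001] shift in new axes [0.1338 0.0061 0.5031]
```

>>> apply_moves(plan="0.06 0 0.2 0 0 0;0.07 0.01 0.2 0 0 0;0 0 0.1 0 0 0;0 0 0 0 0 0;0 0 0 0 0 0")

```text
time_s: 30.03
position: [0.5308, -0.077, 0.1497]
tcp_rot: [[-0.988, 0.157, -0.0], [0.157, 0.988, 0.0], [0.0, 0.0, -1.0]]
force: [0.5, 0.5, 0.9]
opening: 0.979
grasp_force: 0.0
```

```bash
python3 - <<'E'
from h import *
to((.530,-.077,.1495),down(81))
im=capture("wrist")[:,:,::-1]; cv2.imwrite("pics/w7.png",im); a=cv2.imread("pics/w4.png")
d=np.abs(a.astype(int)-im).max(2); print("diff frac",(d[100:310,230:400]>25).mean())
for n,q in(("w4",a),("w7",im)):
    h=cv2.cvtColor(q,cv2.COLOR_BGR2HSV); print(n)
    for r in range(96,312,8): print(r,"".join(("@" if h[r,x,2]<60 else "#" if h[r,x,1]>150 else "o" if h[r,x,1]>90 else "." if h[r,x,2]>150 else "-") for x in range(230,410,2)))
E
```

```text
at [ 0.5308 -0.077   0.1497] t 30.0333 F [0.474  0.5332 0.8871] op 0.9793754535873165 gf 0.0
shift units [ 0.0154 -0.0027  0.0035]
turn units [ 0.     -0.     -0.0001] shift in new axes [ 0.0154 -0.0026  0.0035]
diff frac 0.21571428571428572
w4
96 oooooooooooooooooooooooooooooooooooooooooooooooooooooooooooooooooooooooooooooooooooooooooo
104 ooooooooooooooooo.........................................................oooooooooooooooo
112 ooooooooooooooooo........................................................ooooooooooooooooo
120 ooooooooooooooooo........................--...---........................ooooooooooooooooo
128 ooooooooooooooooo........................---..---........................ooooooooooooooooo
136 ooooooooooooooooo........................--...----.......................ooooooooooooooooo
144 ooooooooooooooooo........................----------......................ooooooooooooooooo
152 oooooooooooooooooo..............oooo################oooooo-..............ooooooooooooooooo
160 oooooooooooooooooo..............oo##################oooooo...............ooooooooooooooooo
1
[... 3575 characters left out ...]
o-..............ooooooooooooooooooo
256 oooooooooooooooooooo............-oooooooooooooooooooooooo-.............ooooooooooooooooooo
264 oooooooooooooooooooo............-o#####################oo--............ooooooooooooooooooo
272 oooooooooooooooooooo............-o#####################oo-............oooooooooooooooooooo
280 @ooooooooooooooooooo...........--o#####################oo-............oooooooooooooooooooo
288 @ooooooooooooooooooo-------------oo#####################o--........---ooooooooooooooooooo@
296 @@oooooooooooooooooo--------------@ooo###########oo##oo@--.......-----ooooooooooooooooooo@
304 @@ooooooooooooooooooo-------------o########o####o#######o-------------ooooooooooooooooooo@
```

Comparing the two images row by row: the roller has slid about 90 mm outward along the rest, and its near end may be raised. I'll move outward to measure its pose.

>>> apply_moves(plan="0 0 -0.3 0 0 0;-0.2 0 -0.5 0 0 0;-0.4 0 -0.5 0 0 0;-0.5 0 -0.5 0 0 0;-0.5 0 0 0 0 0;-0.5 0 0 0 0 0;-0.4 0 0 0 0 0;-0.14 0 0 0 0 0;0 0 0 0 0 0;0 0 0 0 0 0")

```text
time_s: 30.92
position: [0.6595, -0.0972, 0.2397]
tcp_rot: [[-0.988, 0.157, -0.002], [0.157, 0.988, 0.0], [0.002, 0.0, -1.0]]
force: [0.4, 0.7, 0.4]
opening: 0.998
grasp_force: 0.0
```

```bash
python3 - <<'E'
from h import *
to((.530,-.077,.1495),down(81))
im=capture("wrist")[:,:,::-1]; cv2.imwrite("pics/w8.png",im)
h=cv2.cvtColor(im,cv2.COLOR_BGR2HSV)
for r in range(60,312,6): print(r,"".join(("@" if h[r,x,2]<60 else "#" if (h[r,x,1]>150 or (h[r,x,1]>90 and h[r,x,0]<11)) else "o" if h[r,x,1]>90 else "." if h[r,x,2]>170 else "-") for x in range(240,400,2)))
E
```

```text
at [ 0.6595 -0.0972  0.2397] t 30.9167 F [0.3532 0.6559 0.3878] op 0.9984147993174548 gf 0.0
shift units [ 2.6179 -0.0074  1.8081]
turn units [ 0.     -0.0003 -0.0001] shift in new axes [ 2.621  -0.0057  1.8035]
60 ooooooooooooooooo..............ooo-............ooo.............ooooooooooooooooo
66 ooooooooooooooooo..............ooo-............ooo.............ooooooooooooooooo
72 ooooooooooooooooo..............ooo-............ooo.............ooooooooooooooooo
78 ooooooooooooooooo..............ooo-..------...oooo.............ooooooooooooooooo
84 ooooooooooooooooo..............ooo-..------....ooo.............ooooooooooooooooo
90 ooooooooooooooooo..............ooo-..------...ooo..............ooooooooooooooooo
96 ooooooooooooooooo..............ooo-..------...ooo..............ooooooooooooooooo
102 oooooooooooooooooo...........-oooooooooooooooooooo-............ooooooooooooooooo
108 oooooooooooooooooo...........-ooo########ooooooooo.............ooooooooooooooooo
114 oooooooooooooooooo...........-ooo#o#########oooooo.............ooooooooooooooooo
120 oooooooooooooooooo...........-ooo########
[... 1974 characters left out ...]
oooooooooooooooooooo
264 oooooooooooooooooooooooooooooooooooooooooooooooooooooooooooooooooooooooooooooooo
270 oooooooooooooooooooooooooooooooooooooooooooooooooooooooooooooooooooooooooooooooo
276 oooooooooooooooooooooooooooooooooooooooooooooooooooooooooooooooooooooooooooooooo
282 oooooooooooooooooooooooooooooooooooooooooooooooooooooooooooooooooooooooooooooooo
288 oooooooooooooooooooooooooooooooooooooooooooooooooooooooooooooooooooooooooooooooo
294 oooooooooooooooooooooooooooooooooooooooooooooooooooooooooooooooooooooooooooooooo
300 oooooooooooooooooooooooooooooooooooooooooooooooooooooooooooooooooooooooooooooooo
306 oooooooooooooooooooooooooooooooooooooooooooooooooooooooooooooooooooooooooooooooo
```

```bash
python3 - <<'E'
from h import *
from scipy.optimize import least_squares
def cw(pos,R):
    m=camera_model("wrist"); c=list(cam("wrist")); T=np.eye(4);T[:3,:3]=R;T[:3,3]=pos;T=T@m["hand_eye"]; c[2]=T[:3,3];c[3]=T[:3,:3]; return c
c8=cw((.6595,-.0972,.2397),down(81)); c7=cw((.5308,-.077,.1497),down(81))
u0=np.array([.988,-.156,0]); n=np.array([.156,.988,0]); ph=np.linspace(0,2*np.pi,60,endpoint=False)
def ring(p,s,r):
    C=np.array([.530,-.077,0])+u0*p[0]+np.array([0,0,p[1]]); u=u0*np.cos(p[2])+np.array([0,0,np.sin(p[2])]); w=np.cross(u,n)
    return C+s*u+r*(np.cos(ph)[:,None]*n+np.sin(ph)[:,None]*w)
def f(p):
    o=[]
    a=proj(c8,ring(p,-.095,.006)); o.append(a[:,1].min()-76)
    b=proj(c8,ring(p,-.07,.022)); o+= [b[:,1].min()-100.5,(np.ptp(b[:,0])-41)]
    b=proj(c8,ring(p,.07,.022)); o+=[b[:,1].max()-231,(np.ptp(b[:,0])-34)]
    a=proj(c8,ring(p,.095,.006)); o.append(a[:,1].max()-249)
    a=proj(c7,ring(p,-.095,.006)); o.append(a[:,1].min()-221)
    return o
for p0 in([.09,.04,-.2],[.09,.04,.2]):
    r=least_squares(f,p0,x_scale=[.01,.01,.1],loss="soft_l1"); print(r.x,np.degrees(r.x[2]),r.cost,np.round(r.fun,1))
p=r.x; print("bottom of far axle tip z",p[1]+.095*np.sin(p[2])-.006*np.cos(p[2]),"far barrel",p[1]+.07*np.sin(p[2])-.022*np.cos(p[2]),"near barrel bottom",p[1]-.07*np.sin(p[2])-.022*np.cos(p[2]))
E
```

```text
[ 0.0876  0.0304 -0.1988] -11.389656033087244 6.890956560873221 [ 0.4  0.1  1.8  3.5  2.8 -1.7 -0.5]
[ 0.0876  0.0304 -0.1988] -11.389655732567597 6.890956560872881 [ 0.4  0.1  1.8  3.5  2.8 -1.7 -0.5]
bottom of far axle tip z 0.005741702824950537 far barrel -0.005006197741461094 near barrel bottom 0.022641052309318576
```

The roller lies straight, centre about 88 mm outward of the rest's centre. It is pitched about 12° with its far end on the table, which the geometry confirms. The fingers likely caught the strips. Before regrasping I'll check arm reach for the final near-horizontal tool pose, and the barrel's profile.

```bash
python3 - <<'E'
from h import *
from scipy.optimize import least_squares
D=[((30.224,82.088,67.689),(.1668,.6016,.1915)),((21.1776,82.892,76.0484),(.5477,.1742,.281)),((15.3663,97.3096,66.7558),(.4506,.1908,.2493)),((26.6714,97.5357,55.81),(.5297,-.0771,.1495)),((46.5846,54.2121,108.7453),(.6247,-.0927,.2017)),((43.1789,66.9771,99.2065),(.5672,-.083,.1692))]
s=bot.read_state(); D.append((s["joint_positions"][[1,2,4]] if hasattr(s["joint_positions"],"shape") else [s["joint_positions"][i] for i in(1,2,4)],s["position"]))
def fk(p,q):
    L1,L2,b,r0,z0,d,e=p; a,c,w=np.radians(q); f=a+c; t=f+w
    return r0+L1*np.sin(a)+L2*np.sin(f+b)+d*np.sin(t)+e*np.cos(t), z0+L1*np.cos(a)+L2*np.cos(f+b)+d*np.cos(t)-e*np.sin(t)
def F(p):
    o=[]
    for q,x in D:
        r,z=fk(p,q); o+=[r-np.sqrt(x[0]**2+x[1]**2-.111**2),z-x[2]]
    return o+[.02*(p[3]),.02*(p[4]-.3),.02*p[6]]
r=least_squares(F,[.4,.4,0,0,.3,.3,0]); print(r.x,np.abs(r.fun).max())
p=r.x
R=np.hypot(.5645,.346); 
for ph,g in((15,.015),(30,.025),(45,.035)):
  for lift in(0,.12):
    tip_r=np.sqrt(R**2-.111**2)+.0187*np.cos(np.radians(ph)); tz=.101+g+lift-.0187*np.sin(np.radians(ph))
    G=lambda v:[*(np.array(fk(p,(v[0],v[1],90+ph-v[0]-v[1])))-[tip_r,tz])]
    for s0 in((0,110),(30,80)):
        k=least_squares(G,s0); print(ph,lift,k.x,90+ph-k.x.sum(),k.cost)
# visual barrel profile w8 (columns of brown by hue at several rows)
h=cv2.cvtColor(cv2.imread("pics/w8.png"),cv2.COLOR_BGR2HSV)
for q in(112,130,150,170): 
    x=np.where(h[q,280:360,1]>75)[0]+280; print(q,x[0],x[-1])
E
```

```text
[ 0.5879  0.4084  0.2847 -0.0001  0.2819  0.3426  0.    ] 0.000737780145596556
15 0 [ 60.6395 128.0231] -83.66264495349688 7.72303769993642e-13
15 0 [ 60.6395 128.023 ] -83.66249620842103 1.6354691781292902e-18
15 0.12 [ 40.9681 129.1176] -65.08566165077457 3.6969615776907305e-19
15 0.12 [ 40.9681 129.1176] -65.08566169084457 1.7325840574667093e-19
30 0 [ 45.5316 124.7972] -50.32877367721011 2.102908859945317e-19
30 0 [ 45.5316 124.7972] -50.32877367823136 1.5529347123493324e-19
30 0.12 [ 27.4339 121.8717] -29.305609445441718 1.5957014197074167e-17
30 0.12 [ 27.4339 121.8717] -29.305611166557952 1.1057387515303658e-16
45 0 [ 34.8962 116.4251] -16.321295334538377 6.335821895956825e-19
45 0 [ 34.8962 116.4251] -16.321299302598618 2.7158011306341437e-16
45 0.12 [ 20.7058 111.0645] 3.229707970947743 5.0968746246659054e-14
45 0.12 [ 20.7057 111.0645] 3.2298156111476715 3.246047597443445e-13
112 299 339
130 299 339
150 300 339
170 301 338
```

```bash
cat > ik.py <<'E'
from h import *
from scipy.optimize import least_squares
L1,L2,b,z0,d,lat=.5879,.4084,.2847,.2819,.3426,.111
lo=np.array([-176.69,-43.24,12.49,-82,0,-163.58]);hi=np.array([176.69,126.21,139.97,262,151.66,163.58])
def fk(q):
    q1,q2,q3,q4,q5,q6=np.radians(q); E=lambda s,a:Ro.from_euler(s,a).as_matrix(); f=q2+q3
    w=np.array([L1*np.sin(q2)+L2*np.sin(f+b),lat,z0+L1*np.cos(q2)+L2*np.cos(f+b)])
    R=E('z',q1)@E('y',f)@E('z',q4)@E('y',q5)@E('z',q6); return E('z',q1)@w+R[:,2]*d,R
def ik(p,R,q0):
    s=least_squares(lambda q:np.r_[(fk(q)[0]-p)*10,Ro.from_matrix(fk(q)[1].T@(R@C)).as_rotvec()],q0,x_scale=30); return s.x,s.cost
C=np.eye(3)
def tcp(G,R): return np.array(G)+.0187*R[:,2]
E
python3 - <<'E'
import ik; from ik import *
s=bot.read_state(); p,R=fk(s["joint_positions"]); print(p-s["position"]); print((np.array(s["tcp_rot"]).T@R).round(3))
ik.C=np.round(np.array(s["tcp_rot"]).T@R)
u=np.array([.988,-.156,0]); Cn=np.array([.530,-.077,0])+.0876*u+[0,0,.0359]; q=s["joint_positions"]
th=np.radians(11.8); g=.018; G=Cn-g*(u*np.cos(th)+[0,0,-np.sin(th)]); print("G",G)
phi=32; tg=(90-phi)-78.2
Rg=down(81,tg); K=np.array([.5645,-.346])
W=[("pre",tcp(G,Rg)-.1*Rg[:,2],Rg),("grasp",tcp(G,Rg),Rg),("lift",tcp(G,Rg)+[0,0,.2],Rg)]
for a in(20,40,58): W.append(("rot%d"%a,tcp(G+[0,0,.2],down(81,a)),down(81,a)))
for yaw in(81,65,50):
    Rf=down(yaw,58); W+= [("over%d"%yaw,tcp((*K,.25),Rf),Rf),("down%d"%yaw,tcp((*K,.101+g),Rf),Rf)]
for n,P,R in W:
    q,c=ik.ik(P,R,q); print(n,P.round(4),q.round(1),"ok" if c<1e-8 and (q>lo).all() and (q<hi).all() else "BAD %.2g"%c)
E
```

```text
[ 0.     -0.     -0.0001]
[[ 0.  1.  0.]
 [-1.  0. -0.]
 [-0. -0.  1.]]
G [ 0.5991 -0.0879  0.0396]Traceback (most recent call last):
  File "<stdin>", line 13, in <module>
AttributeError: 'function' object has no attribute 'ik'
```

```bash
sed -i 's/^C=np.eye(3)/C=np.array([[0,1,0],[-1,0,0],[0,0,1.]])/' ik.py; cat > wp.py <<'E'
from ik import *
s=bot.read_state(); u=np.array([.988,-.156,0]); Cn=np.array([.530,-.077,0])+.0876*u+[0,0,.0359]; q=s["joint_positions"]
th=np.radians(11.8); g=.018; G=Cn-g*(u*np.cos(th)+[0,0,-np.sin(th)])
K=np.array([.5645,-.346])
if __name__=="__main__":
  for phi in(32,45):
    tf=90-phi; tg=tf-78.2; Rg=down(81,tg); print("phi",phi)
    W=[("pre",tcp(G,Rg)-.1*Rg[:,2],Rg),("grasp",tcp(G,Rg),Rg),("lift",tcp(G,Rg)+[0,0,.2],Rg)]
    for a in(10,25,tf): W.append(("rot%d"%a,tcp(G+[0,0,.2],down(81,a)),down(81,a)))
    for yaw in(81,65,50):
        Rf=down(yaw,tf); W+= [("over%d"%yaw,tcp((*K,.25),Rf),Rf),("down%d"%yaw,tcp((*K,.101+g),Rf),Rf)]
    for n,P,R in W:
        q,c=ik(P,R,q); print(n,P.round(4),q.round(1),"ok" if c<1e-8 and (q>lo).all() and (q<hi).all() else "BAD %.2g"%c)
E
python3 wp.py
```

```text
phi 32
pre [ 0.5714 -0.0835  0.1159] [ -22.1   27.1  110.8   11.7   22.8 -113.1] ok
grasp [ 0.6055 -0.0889  0.022 ] [ -21.2   39.3  108.9   19.3   12.7 -120.4] ok
lift [ 0.6055 -0.0889  0.222 ] [ -21.2   19.5  100.     6.4   41.  -106.3] ok
rot10 [ 0.5959 -0.0874  0.2212] [-18.1  31.8  74.9  -1.6  83.1 -98.7] ok
rot25 [ 0.5913 -0.0867  0.2226] [-17.1  40.   62.9  -3.5 101.9 -98. ] ok
rot58 [ 0.5835 -0.0854  0.2297] [ -15.8   59.    39.9   -8.7  138.6 -100.2] ok
over81 [ 0.5488 -0.3435  0.2401] [ -31.9   63.4   27.8  -31.1  140.3 -127.5] ok
down81 [ 0.5488 -0.3435  0.1091] [ -31.9   70.3   31.1  -26.1  131.4 -120.6] ok
over65 [ 0.5501 -0.3393  0.2401] [ -36.4   65.4   23.3  -18.2  147.5 -111.6] ok
down65 [ 0.5501 -0.3393  0.1091] [ -36.4   72.    26.8  -14.5  137.8 -106.9] ok
over50 [ 0.5524 -0.3358  0.2401] [-40.8  65.2  23.6  -1.3 149.2 -91.6] ok
down50 [ 0.5524 -0.3358  0.1091] [-40.8  71.9  27.1  -1.1 139.  -91.2] ok
phi 45
pre [ 0.5552 -0.081   0.1076] [ -25.2   29.   124.6  122.6   10.5 -226.7] BAD 1.3e-19
grasp [ 0.6093 -0.0895  0.0239] [ -23.1   42.   118.9  149.7   15.3 -252.4] BAD 4.3e-28
lift [ 0.6093 -0.0895  0.2239] [ -23.1   17.4  110.7   22.    20.9 -122.5] ok
rot10 [ 0.5959 -0.0874  0.2212] [-18.1  31.8  74.9  -1.6  83.1 -98.7] ok
rot25 [ 0.5913 -0.0867  0.2226] [-17.1  40.   62.9  -3.5 101.9 -98. ] ok
rot45 [ 0.5861 -0.0858  0.2264] [-16.2  51.5  48.2  -6.2 124.9 -98.6] ok
over81 [ 0.5514 -0.3439  0.2368] [ -33.    55.7   37.3  -21.3  127.5 -120.9] ok
down81 [ 0.5514 -0.3439  0.1058] [ -33.    62.2   42.2  -18.8  116.7 -116.2] ok
over65 [ 0.5525 -0.3404  0.2368] [ -37.    57.1   34.1  -11.5  132.7 -106.4] ok
down65 [ 0.5525 -0.3404  0.1058] [ -37.    63.4   39.2   -9.9  121.4 -103.8] ok
over50 [ 0.5544 -0.3375  0.2368] [-40.9  57.   34.3  -0.8 133.7 -91.2] ok
down50 [ 0.5544 -0.3375  0.1058] [-40.9  63.3  39.4  -0.7 122.3 -91. ] ok
```

All the waypoints are reachable with the tool finally tilted inward, taking the roller by its near half. Tilting now.

>>> apply_moves(plan="0.4 0 0 0 -0.014 0;0.4 0 0 0 -0.014 0;0.4 0 0 0 -0.014 0;0.4 0 0 0 -0.014 0;0 0 0 0 0 0;0 0 0 0 0 0;0 0 0 0 0 0")

```text
time_s: 31.55
position: [0.5829, -0.0854, 0.2309]
tcp_rot: [[-0.926, 0.157, 0.342], [0.147, 0.988, -0.055], [-0.346, -0.001, -0.938]]
force: [0.8, -0.4, 1.2]
opening: 1.0
grasp_force: 0.0
```

```bash
python3 - <<'E'
from wp import *
Rg=down(81,-20.2); P=tcp(G,Rg); to(P-.1*Rg[:,2],Rg); to(P)
E
```

```text
at [ 0.5829 -0.0854  0.2309] t 31.55 F [ 0.8047 -0.4069  1.2054] op 0.9998710717772903 gf 0.0
shift units [1.0141 0.0016 2.0775]
turn units [-0.0001  0.0002 -0.0001] shift in new axes [1.012  0.0006 2.0785]
at [ 0.5829 -0.0854  0.2309] t 31.55 F [ 0.8047 -0.4069  1.2054] op 0.9998710717772903 gf 0.0
shift units [1.0161 0.0033 4.0775]
```

>>> apply_moves(plan="0.25 0 0.4 0 0 0;0.25 0 0.5 0 0 0;0.25 0 0.5 0 0 0;0.26 0 0.5 0 0 0;0 0 0.5 0 0 0;0 0 0.5 0 0 0;0 0 0.4 0 0 0;0 0 0.4 0 0 0;0 0 0.25 0 0 0;0 0 0.12 0 0 0")

```text
time_s: 32.38
position: [0.6089, -0.0899, 0.0198]
tcp_rot: [[-0.926, 0.157, 0.343], [0.147, 0.988, -0.055], [-0.347, -0.0, -0.938]]
force: [0.3, 0.7, -0.8]
opening: 1.0
grasp_force: 0.0
```

>>> apply_moves(plan="0 0 0 0 0 0;0 0 0 0 0 0;0 0 0 0 0 0")

```text
time_s: 32.63
position: [0.6061, -0.089, 0.0221]
tcp_rot: [[-0.926, 0.157, 0.342], [0.147, 0.988, -0.055], [-0.347, -0.0, -0.938]]
force: [-0.4, -0.5, -0.0]
opening: 0.998
grasp_force: 0.0
```

```bash
python3 - <<'E'
from wp import *
Rg=down(81,-20.2); P=tcp(G,Rg); to(P,Rg)
E
```

```text
at [ 0.6061 -0.089   0.0221] t 32.6333 F [-0.4455 -0.5192 -0.0184] op 0.9984437877430695 gf 0.0
shift units [ 0.0114 -0.0007 -0.0032]
turn units [-0.0001  0.0002 -0.    ] shift in new axes [ 0.0114 -0.0007 -0.0032]
```

>>> apply_moves(plan="0 0 0 0 0 0;0 0 0 0 0 0;0 0 0 0 0 0;0 0 0 0 0 0;0 0 0 0 0 0;0 0 0 0 0 0;0 0 0 0 0 0;0 0 0 0 0 0;0 0 0 0 0 0;0 0 0 0 0 0", gripper=-1)

```text
time_s: 33.47
position: [0.605, -0.0891, 0.0213]
tcp_rot: [[-0.927, 0.157, 0.341], [0.148, 0.988, -0.055], [-0.345, -0.0, -0.939]]
force: [-1.1, -2.7, 0.8]
opening: 0.45
grasp_force: 29.5
```

>>> apply_moves(plan="0 0 0 0 0 0;0 0 0 0 0 0;0 0 0 0 0 0;0 0 0 0 0 0")

```text
time_s: 33.8
position: [0.605, -0.0889, 0.0212]
tcp_rot: [[-0.927, 0.157, 0.341], [0.147, 0.988, -0.055], [-0.345, -0.0, -0.939]]
force: [-1.2, -2.2, 1.8]
opening: 0.451
grasp_force: 29.5
```

>>> apply_moves(plan="0.014 0 -0.037 0 0 0;0.02 0 -0.056 0 0 0;0.028 0 -0.075 0 0 0;0.028 0 -0.075 0 0 0;0 0 0 0 0 0;0 0 0 0 0 0;0 0 0 0 0 0")

```text
time_s: 34.38
position: [0.5964, -0.0871, 0.031]
tcp_rot: [[-0.927, 0.157, 0.34], [0.147, 0.988, -0.054], [-0.344, 0.0, -0.939]]
force: [1.0, -0.0, -3.0]
opening: 0.453
grasp_force: 29.3
```

```bash
python3 - <<'E'
from wp import *
s=bot.read_state(); print(s["position"],s["force"],s["moment"],s["opening"],s["grasp_force"])
im=capture("wrist")[:,:,::-1]; cv2.imwrite("pics/w9.png",im)
h=cv2.cvtColor(im,cv2.COLOR_BGR2HSV)
for r in range(60,330,8): print(r,"".join(("@" if h[r,x,2]<60 else "#" if (h[r,x,1]>150 or (h[r,x,1]>90 and h[r,x,0]<11)) else "o" if h[r,x,1]>90 else "." if h[r,x,2]>170 else "-") for x in range(200,440,3)))
R=np.array(s["tcp_rot"]);p=np.array(s["position"]);c=cam("wrist")
# expected pixel of near axle end/near barrel end if held as measured
uu=u*np.cos(th)+[0,0,-np.sin(th)]; g0=p-.0187*R[:,2]
for t in(-.077,-.052): print(proj(c,g0+uu*t)[0])
E
```

```text
[ 0.5964 -0.0871  0.031 ] [ 1.008  -0.0053 -3.042 ] [0.1227 0.4099 0.0241] 0.4528964713832263 29.28147554397583
60 oooo...................ooooooo---................-oooooo......................oo
68 oooo...................ooooooo--.................-oooooo....................oooo
76 oooo....................oooooo--.................-oooooo...................ooooo
84 ooooo...................oooooo---................ooooooo...................ooooo
92 ooooo...................oooooo---................ooooooo..................oooooo
100 ooooo...................oooooo--.................oooooo...................oooooo
108 oooooo..................oooooo---................oooooo...................oooooo
116 oooooo...................oooooo-.................oooooo..................ooooooo
124 ooooooo..................oooooo-.................oooooo..................ooooooo
132 oooooo...................oooooo--...............-oooooo.................oooooooo
140 ooooooo..................oooooo--...............-oooooo.................oooooooo
148 oooooooo.................oooooo--...............-ooooo
[... 1236 characters left out ...]
----------oo############################----------ooooooooooooooo
276 ooooooooooooooo------@@---oo##########################o---@@-----ooooooooooooooo
284 @@@@@@@@@@ooooo-----@@@@@@@o##########################@@@@@@@---ooooooo@@@@@@@@@
292 @@@@@@@@@@oooooo---@@@@@@@@o#########################@@@@@@@@@--ooooooo@@@@@@@@@
300 @@@@@@@oo@oooooo@@@@@@@@@@@o#@####################@@#@@@@@@@@@@@@ooooooo##@@@@@@
308 @@@@@o#oo#oooo@@@@@@@@@@@@@oo####@o###########@@####@@@@@@@@@@@@@@@oooo####o@@@@
316 @@@@@##@@@@@@@@@@@@@@@@@@@@@@@@@@@@@@@@@@@@@@@@@@@@@@@@@@@@@@@@@@@@@@@@@@o##@@@@
324 @@@@@#o@@@@@@@@@@@@@@@@@@@@@@@@@@@@@@@@@@@@@@@@@@@@@@@@@@@@@@@@@@@@@@@@@@@##o@@@
[321.4345 161.6005]
[321.2962 211.8279]
```

The roller is held: the force shows its weight, and the near end appears at rows 160–210, where it should be. I'll lift gently straight up.

>>> apply_moves(plan="-0.02 0 -0.06 0 0 0;-0.04 0 -0.11 0 0 0;-0.06 0 -0.16 0 0 0;-0.07 0 -0.2 0 0 0;-0.07 0 -0.2 0 0 0;-0.07 0 -0.2 0 0 0;-0.07 0 -0.2 0 0 0;-0.05 0 -0.14 0 0 0;-0.03 0 -0.08 0 0 0;0 0 0 0 0 0")

```text
time_s: 35.27
position: [0.5966, -0.0875, 0.1043]
tcp_rot: [[-0.926, 0.157, 0.343], [0.147, 0.988, -0.055], [-0.347, -0.001, -0.938]]
force: [0.1, -0.5, -2.5]
opening: 0.449
grasp_force: 29.3
```

```bash
cat > chk.py <<'E'
from wp import *
import sys
s=bot.read_state(); print(s["time_s"],s["position"],s["force"],s["moment"],s["opening"],s["grasp_force"])
im=capture("wrist")[:,:,::-1]
h=cv2.cvtColor(im,cv2.COLOR_BGR2HSV)
for r in range(int(sys.argv[1]),int(sys.argv[2]),8): print(r,"".join(("@" if h[r,x,2]<60 else "#" if (h[r,x,1]>150 or (h[r,x,1]>90 and h[r,x,0]<11)) else "o" if h[r,x,1]>90 else "." if h[r,x,2]>170 else "-") for x in range(230,410,3)))
E
python3 chk.py 60 300
```

```text
35.2667 [ 0.5966 -0.0875  0.1043] [ 0.0993 -0.5228 -2.4635] [-0.0093  0.3116 -0.0363] 0.4489771675598585 29.27644908428192
60 oooo..................o-.............o..................oooo
68 oooo...................-.............o..................oooo
76 ooooo..................-.............o..................oooo
84 ooooo..................-...............................ooooo
92 ooooo..................o...............................ooooo
100 .oooo..................o-..............................ooooo
108 oooooo.................o..............................oooooo
116 oooooo.................o-.............................oooooo
124 ooooo..................o-............................-oooooo
132 ooooooo................o-..........................--ooooooo
140 ooooooo................o-.......................-----ooooooo
148 ooooooo................o-...........o.........-.--.--ooooooo
156 oooooooo...............o-...........oooo...---.------ooooooo
164 oooooooo.............ooo----------..oooo------------oooooooo
172 oooooooo.............ooo------------oooo------------oooooooo
180 ooo
[... 267 characters left out ...]
---o##########o----------oooooooooooo----ooooooooo
220 oooooooooo--o###########o----------oo#oooo#ooooo--oooooooooo
228 ooooooooooo-o#########o#oooooooo##oo###########o--oooooooooo
236 ..ooooooooooo###########o#o####################o-ooooooooooo
244 oooooooooooooo#####o###########################ooooooooooooo
252 ooooooooooooooo###############################oooooooooooooo
260 ooooooooooooooo###############################oooooooooooooo
268 oooooooooooooooo#############################ooooooooooooooo
276 oooooooooooooooo#############################ooo@@oooooooooo
284 oooooooooooooo@@o###########################@@@@@@@ooooooooo
292 ooooooooo@@@@@@@@o#########################@@@@@@@@@oooooooo
```

>>> apply_moves(plan="-0.04 0 -0.1 0 0 0;-0.08 0 -0.2 0 0 0;-0.12 0 -0.32 0 0 0;-0.12 0 -0.32 0 0 0;-0.12 0 -0.32 0 0 0;-0.12 0 -0.32 0 0 0;-0.12 0 -0.32 0 0 0;-0.11 0 -0.31 0 0 0;-0.08 0 -0.22 0 0 0;-0.03 0 -0.08 0 0 0")

```text
time_s: 36.15
position: [0.5974, -0.0876, 0.2384]
tcp_rot: [[-0.926, 0.157, 0.343], [0.147, 0.988, -0.055], [-0.347, -0.001, -0.938]]
force: [0.6, 0.0, -1.3]
opening: 0.451
grasp_force: 29.3
```

>>> apply_moves(plan="0 0 0 0 0.004 0;0 0 0 0 0.008 0;0 0 0 0 0.012 0;0 0 0 0 0.012 0;0 0 0 0 0.012 0;0 0 0 0 0.012 0;0 0 0 0 0.012 0;0 0 0 0 0.012 0;0 0 0 0 0.012 0;0 0 0 0 0.012 0")

```text
time_s: 36.98
position: [0.5968, -0.0873, 0.2357]
tcp_rot: [[-0.934, 0.157, -0.32], [0.149, 0.988, 0.051], [0.324, -0.0, -0.946]]
force: [-0.0, -0.2, -2.1]
opening: 0.453
grasp_force: 29.3
```

>>> apply_moves(plan="0 0 0 0 0.012 0;0 0 0 0 0.012 0;0 0 0 0 0.012 0;0 0 0 0 0.012 0;0 0 0 0 0.012 0;0 0 0 0 0.012 0;0 0 0 0 0.012 0;0 0 0 0 0.012 0;0 0 0 0 0.009 0;0 0 0 0 0.004 0")

```text
time_s: 37.82
position: [0.5968, -0.0875, 0.232]
tcp_rot: [[-0.52, 0.157, -0.84], [0.082, 0.988, 0.134], [0.85, 0.001, -0.526]]
force: [0.1, -0.5, -3.1]
opening: 0.454
grasp_force: 29.4
```

```bash
python3 chk.py 60 320; python3 - <<'E'
from wp import *
Rf=down(81,58); P=tcp((*K,.25),Rf); to(P,Rf); R=np.array(bot.read_state()["tcp_rot"]); p=np.array(bot.read_state()["position"]);c=cam("wrist")
g0=p-.0187*R[:,2]; print("expected axle tip, barrel top",proj(c,g0+[0,0,.077])[0],proj(c,g0+[0,0,.052])[0], bot.read_state()["joint_positions"])
E
```

```text
37.8167 [ 0.5968 -0.0875  0.232 ] [ 0.1472 -0.4577 -3.0797] [-0.1204 -0.865   0.034 ] 0.45449615156468837 29.398173093795776
60 oooooooooooooo-----@@@@@@@@@@@@@@@@@@@@@----@@-------@@---o#
68 -------------------@@@@@@@@@@@@@@@@@@@@@--.ooo..oooooooooooo
76 -.....ooooooooooooo@@@@@@@@@@@@@@@@@@@@@oooooooooooooooooooo
84 ooooooooooooooooooo@@@@@@@@@@@@@@@@@@@@@oooooooooooooooooooo
92 oooooooooooooooooo-@@@@@@@@@@@@@@@@@@@@@oooooooooooooooooooo
100 oooooooooooooooooo-@@@@@@@@@@@@@@@@@@@@@-ooooooooooooooooooo
108 ooooooooooooooo----@@@@@@@@@@@@@@@@@@@@@@---oooooooooooooooo
116 oooooooooooooo-----@@@@@@@@@@@@@@@@@@@@@@----ooooooooooooooo
124 ooooooooooooo-------@@@@@@@@@@@@@@@@@@@@@@---ooooooooooooooo
132 oooooooooooooo--------------------@@@@@---@@-ooooooooooooooo
140 oooooooooooooooooo-@@@@-@-----@@@@@@@@@--ooooooooooooooooooo
148 oooooooooooooooooooooooooooooo-ooooooooooooooooooooooooooooo
156 oooooooooooooooooooooooo-.........-ooooooooooooooooooooooooo
164 ooooooooooooooooooooooooo-.......--ooooooooooooooooooooooooo
172 ooooooooooooooooooooooooo----------ooooooooooooooooooooooooo
180 o
[... 826 characters left out ...]
o@@oooooooooo
284 ooooooooooooooooo###########################@@@@@@@ooooooooo
292 ooooooooo@oooo-o@o#########################@@@@@@@@@oooooooo
300 ooooooo@@@@---o@@oooo###################@@#@@@@@@@@@@@@ooooo
308 oooo@@@@@@@@-@@@@ooooooo@o########@@@@####@@@@@@@@@@@@@@@ooo
316 --------------------------------@@@@@@@@@@@@@@@@@@@@@@@@@@@@
at [ 0.5966 -0.0875  0.2314] t 37.8667 F [-1.61    0.1793 -3.3386] op 0.4521988536135911 gf 29.392520785331726
shift units [ 0.2267 -5.2075  0.0268]
turn units [ 0.0001 -0.0008  0.0001] shift in new axes [ 0.2238 -5.2076  0.0289]
expected axle tip, barrel top [321.9277 164.1622] [321.7162 213.9895] [ -15.7422   59.693    37.6513   -8.9654  140.4354 -100.5223]
```

>>> apply_moves(plan="0.05 -0.1 0 0 0 0;0.05 -0.25 0 0 0 0;0.06 -0.4 0 0 0 0;0.06 -0.45 0 0 0 0;0 -0.45 0 0 0 0;0 -0.45 0 0 0 0;0 -0.45 0 0 0 0;0 -0.45 0 0 0 0;0 -0.45 0 0 0 0;0 -0.45 0 0 0 0")

```text
time_s: 38.7
position: [0.5595, -0.2813, 0.2476]
tcp_rot: [[-0.526, 0.158, -0.835], [0.085, 0.987, 0.133], [0.846, -0.001, -0.533]]
force: [0.2, 1.2, -1.9]
opening: 0.45
grasp_force: 29.4
```

>>> apply_moves(plan="0 -0.45 0 0 0 0;0 -0.4 0 0 0 0;0 -0.3 0 0 0 0;0 -0.12 0 0 0 0;0 -0.04 0 0 0 0;0 0 0 0 0 0;0 0 0 0 0 0;0 0 0 0 0 0;0 0 0 0 0 0")

```text
time_s: 39.45
position: [0.5504, -0.3425, 0.2462]
tcp_rot: [[-0.524, 0.155, -0.837], [0.082, 0.988, 0.132], [0.848, 0.0, -0.531]]
force: [-0.1, 0.7, -2.0]
opening: 0.454
grasp_force: 29.4
```

```bash
python3 - <<'E'
from wp import *
Rf=down(81,58); P=tcp((*K,.25),Rf); to(P,Rf); capture("top"); to(P,Rf)
s=bot.read_state(); R=np.array(s["tcp_rot"]); p=np.array(s["position"]); g0=p-.0187*R[:,2]; print("grasp pt",g0)
im=capture("scene")[:,:,::-1]; cv2.imwrite("pics/s10.png",im); h=cv2.cvtColor(im,cv2.COLOR_BGR2HSV); c=cam("scene")
for t in(-.113,-.088,0,.052,.077): print(t,proj(c,g0+[0,0,t])[0].round(1))
print("crock rim",proj(c,(*K,.092))[0].round(1),proj(c,(*K,0))[0].round(1))
x0,y0=proj(c,g0)[0].astype(int)
for r in range(y0-70,y0+100,5): print(r,"".join(("@" if h[r,x,2]<35 else "#" if (h[r,x,1]>150 and h[r,x,0]<9) else "o" if h[r,x,1]>90 else "." if h[r,x,2]>150 else "-") for x in range(x0-70,x0+70,2)))
E
```

```text
at [ 0.5504 -0.3425  0.2462] t 39.45 F [-0.1419  0.6576 -2.0017] op 0.4536810287433883 gf 29.395799338817596
shift units [-0.0887 -0.0243  0.0888]
turn units [-0.0001  0.0001  0.0001] shift in new axes [-0.0888 -0.0243  0.0888]
at [ 0.5504 -0.3427  0.2461] t 39.5 F [ 0.105   0.3151 -2.4061] op 0.45260388604127616 gf 29.395490884780884
shift units [-0.0868 -0.0219  0.0877]
turn units [-0.0001  0.0001  0.0001] shift in new axes [-0.0869 -0.0219  0.0876]
grasp pt [ 0.5661 -0.3451  0.256 ]
-0.113 [234.3 173.3]
-0.088 [233.2 162.8]
0 [229.4 123.5]
0.052 [227.   98.4]
0.077 [225.8  85.8]
crock rim [236.7 193.4] [240.2 227.5]
53 @@@-------------------------@@@@@@@@@@@@@@@@@@@@@@@@@@@@@@@@@@@@@@@@oo
58 @@@--------------------@@@@@---@@@@@@@@@@@@@@@@@@@@@@@@@@@@@@@@@@@@@oo
63 @@@@--------------@@@@@--------@@@@@@@@@@@@@@@@@@@@@@@@@@@@ooooooo@@oo
68 --@@@-------@@@@@@@------------@@@@@@@@@@@@@@@@@@-----oooooooooooo@@oo
73 -----@@-@@@@@@------------------@@@@@@@@--------------oooooooooooo@@oo
78 @@@@-@@@@@@@--------------------@@--------------------oooooooooooo@@oo
83 @@@@@@@@@@@@@@------------
[... 1366 characters left out ...]
-oooooooooooooooooooooooo
178 ----------...........................---oooooooooooooooooooooooooooooo
183 -..............................---oooooooooooooooooooooooooooooooooooo
188 ........................----oooooooooooo#ooooooooooooooooooooooooooooo
193 ..................----oooooooooooooooooooooooooooooooooooooooooooooooo
198 .............---oooooooooooooooooooo#oooo#oooooooooooooooooooooooooooo
203 .......---oooooooooooooooooooooooooooooooooooooooooooooooooooooooooooo
208 .---oooooooooooooooooooooooooooooo#ooooo#oo##o#ooooooooooooooooooooooo
213 ooooooooo...------..ooooooooooooooooooo#oooooooooooooooooooooooooooooo
218 ooooooo--.........---ooooooooooooooooo#ooooooooooooooooooooooooooooooo
```

The grasp point is within 2 mm of the crock's axis, and the axle tip appears at about (233,175), close to the predicted (234,173). Lowering.

>>> apply_moves(plan="-0.08 -0.02 0.055 0 0 0;-0.15 0 0.095 0 0 0;-0.2 0 0.13 0 0 0;-0.2 0 0.13 0 0 0;-0.2 0 0.13 0 0 0;-0.2 0 0.13 0 0 0;-0.2 0 0.13 0 0 0;-0.2 0 0.125 0 0 0;-0.12 0 0.075 0 0 0;0 0 0 0 0 0")

```text
time_s: 40.38
position: [0.5478, -0.344, 0.151]
tcp_rot: [[-0.521, 0.157, -0.839], [0.081, 0.988, 0.134], [0.85, 0.002, -0.527]]
force: [-0.9, -0.2, -2.9]
opening: 0.449
grasp_force: 29.4
```

```bash
python3 - <<'E'
from wp import *
capture("top"); Rf=down(81,58); to(tcp((*K,.119),Rf),Rf)
s=bot.read_state(); R=np.array(s["tcp_rot"]); p=np.array(s["position"]); print("grasp",p-.0187*R[:,2],s["moment"])
E
```

```text
at [ 0.5481 -0.3442  0.1524] t 40.4333 F [-0.5629 -1.1575 -1.984 ] op 0.4527404181894091 gf 29.39515918493271
shift units [-0.7422  0.0148  0.448 ]
turn units [ 0.0002 -0.0003  0.0001] shift in new axes [-0.7415  0.0156  0.4492]
grasp [ 0.5638 -0.3467  0.1623] [-0.0826 -0.7829  0.0107]
```

>>> apply_moves(plan="-0.12 0 0.075 0 0 0;-0.12 0 0.075 0 0 0;-0.12 0 0.075 0 0 0;-0.12 0 0.075 0 0 0;-0.08 0 0.05 0 0 0;0 0 0 0 0 0;0 0 0 0 0 0")

```text
time_s: 41.02
position: [0.5483, -0.3443, 0.1202]
tcp_rot: [[-0.523, 0.157, -0.838], [0.083, 0.988, 0.133], [0.848, 0.0, -0.529]]
force: [-0.6, 0.4, -2.1]
opening: 0.451
grasp_force: 29.4
```

>>> apply_moves(plan="-0.03 0 0.019 0 0 0;-0.03 0 0.019 0 0 0;0 0 0 0 0 0;0 0 0 0 0 0")

```text
time_s: 41.35
position: [0.5486, -0.3445, 0.1173]
tcp_rot: [[-0.524, 0.157, -0.837], [0.083, 0.988, 0.133], [0.848, -0.0, -0.531]]
force: [0.2, -0.1, -2.5]
opening: 0.45
grasp_force: 29.4
```

>>> apply_moves(plan="-0.03 0 0.019 0 0 0;0 0 0 0 0 0;0 0 0 0 0 0;0 0 0 0 0 0")

```text
time_s: 41.68
position: [0.5485, -0.3444, 0.1154]
tcp_rot: [[-0.524, 0.157, -0.837], [0.083, 0.988, 0.133], [0.848, 0.0, -0.53]]
force: [-0.3, 0.8, -2.1]
opening: 0.453
grasp_force: 29.4
```

>>> apply_moves(plan="-0.03 0 0.019 0 0 0;-0.03 0 0.019 0 0 0;0 0 0 0 0 0;0 0 0 0 0 0")

```text
time_s: 42.02
position: [0.5484, -0.3444, 0.1115]
tcp_rot: [[-0.523, 0.157, -0.837], [0.083, 0.988, 0.133], [0.848, 0.0, -0.53]]
force: [0.3, -0.5, -2.3]
opening: 0.452
grasp_force: 29.4
```

>>> apply_moves(plan="-0.03 0 0.019 0 0 0;0 0 0 0 0 0;0 0 0 0 0 0")

```text
time_s: 42.27
position: [0.5484, -0.3444, 0.1099]
tcp_rot: [[-0.524, 0.157, -0.837], [0.083, 0.988, 0.133], [0.848, 0.0, -0.53]]
force: [-0.5, 0.2, -1.8]
opening: 0.452
grasp_force: 29.4
```

>>> apply_moves(plan="-0.025 0 0.016 0 0 0;0 0 0 0 0 0;0 0 0 0 0 0")

```text
time_s: 42.52
position: [0.5484, -0.3444, 0.1084]
tcp_rot: [[-0.524, 0.157, -0.837], [0.083, 0.988, 0.133], [0.848, 0.0, -0.53]]
force: [0.0, 0.8, -1.2]
opening: 0.453
grasp_force: 29.4
```

>>> apply_moves(plan="-0.025 0 0.016 0 0 0;0 0 0 0 0 0;0 0 0 0 0 0")

```text
time_s: 42.77
position: [0.5484, -0.3444, 0.107]
tcp_rot: [[-0.524, 0.157, -0.837], [0.083, 0.988, 0.133], [0.848, -0.0, -0.53]]
force: [-0.2, -0.0, -1.2]
opening: 0.453
grasp_force: 29.4
```

>>> apply_moves(plan="-0.025 0 0.016 0 0 0;0 0 0 0 0 0;0 0 0 0 0 0")

```text
time_s: 43.02
position: [0.5485, -0.3444, 0.1068]
tcp_rot: [[-0.523, 0.158, -0.837], [0.084, 0.987, 0.133], [0.848, -0.001, -0.53]]
force: [0.2, -0.5, 3.2]
opening: 0.449
grasp_force: 29.4
```

>>> apply_moves(plan="-0.02 0 0.012 0 0 0;0 0 0 0 0 0;0 0 0 0 0 0")

```text
time_s: 43.27
position: [0.5484, -0.3444, 0.1067]
tcp_rot: [[-0.523, 0.158, -0.838], [0.085, 0.987, 0.133], [0.848, -0.001, -0.53]]
force: [0.6, 0.2, 6.6]
opening: 0.456
grasp_force: 29.5
```

Floor contact is felt: the vertical force rose to +6.6 N. Releasing, then backing off along the fingers.

>>> apply_moves(plan="0 0 0 0 0 0;0 0 0 0 0 0;0 0 0 0 0 0;0 0 0 0 0 0;0 0 0 0 0 0;0 0 0 0 0 0;0 0 0 0 0 0;0 0 0 0 0 0;0 0 0 0 0 0;0 0 0 0 0 0", gripper=1)

```text
time_s: 44.1
position: [0.5485, -0.3444, 0.1044]
tcp_rot: [[-0.524, 0.157, -0.837], [0.083, 0.988, 0.133], [0.848, 0.0, -0.531]]
force: [0.1, 1.4, 0.2]
opening: 0.989
grasp_force: 0.0
```

>>> apply_moves(plan="0 0 -0.1 0 0 0;0 0 -0.25 0 0 0;0 0 -0.35 0 0 0;0 0 -0.35 0 0 0;0 0 -0.35 0 0 0;0 0 -0.35 0 0 0;0 0 -0.35 0 0 0;0 0 -0.2 0 0 0;0 0 0 0 0 0;0 0 0 0 0 0")

```text
time_s: 44.93
position: [0.611, -0.345, 0.1643]
tcp_rot: [[-0.538, 0.15, -0.829], [0.087, 0.989, 0.123], [0.838, -0.006, -0.545]]
force: [0.5, -0.2, -0.7]
opening: 0.996
grasp_force: 0.0
```

```bash
python3 chk.py 60 310; python3 - <<'E'
from wp import *
s=bot.read_state(); print(s["joint_positions"],s["opening"])
im=capture("scene")[:,:,::-1]; cv2.imwrite("pics/s11.png",im); c=cam("scene"); a=cv2.imread("pics/scene0.png")
print("expect axle top",proj(c,(*K,.196))[0],"barrel top",proj(c,(*K,.171))[0],"rim",proj(c,(*K,.092))[0])
h=cv2.cvtColor(im,cv2.COLOR_BGR2HSV)
for r in range(130,245,4): print(r,"".join(("@" if h[r,x,2]<35 else "#" if h[r,x,0]<11 and h[r,x,1]>90 else "o" if h[r,x,1]>90 else "." if h[r,x,2]>120 else "-") for x in range(160,300,2)))
# bowl, jar, spoon unchanged?
w=cv2.imread("pics/s11.png")
for n,(x0,y0,x1,y1) in dict(bowl=(262,375,328,432),jar=(172,210,207,262),spoon=(310,195,368,218)).items():
    A=cv2.cvtColor(a[y0:y1,x0:x1],cv2.COLOR_BGR2GRAY);B=cv2.cvtColor(w[y0-8:y1+8,x0-8:x1+8],cv2.COLOR_BGR2GRAY); m=cv2.matchTemplate(B,A,cv2.TM_CCOEFF_NORMED); _,v,_,l=cv2.minMaxLoc(m); print(n,v,l[0]-8,l[1]-8)
E
```

```text
44.9333 [ 0.611  -0.345   0.1643] [ 0.536  -0.1983 -0.7487] [-0.0379 -0.4721 -0.0064] 0.9961036890470617 0.0
60 oooooooooooooooooooooooooooooooooooooooooooooooooooooo----@@
68 ooooooooooooooooooooooooooooooooooooooooooooooooooooo------@
76 oooooooooooooooooooooooooooooooooooooooooooooooooooooo@@----
84 ooooooooooooooooooooooooooooooooooooooooooooooooooooooooo@@@
92 oooooooooooooooooooooooooooooooooooooooooooooooooooooooooooo
100 oooooooooooooooooooooooooooooooooooooooooooooooooooooooooooo
108 oooooooooooooooooooooooooooooooooooooooooooooooooooooooooooo
116 oooooooooooooooooooooooooooooooooooooooooooooooooooooooooooo
124 oooooooooooooooooooooooooooooooooooooooooooooooooooooooooooo
132 oooooooooooooooooooooooooooooooooooooooooooooooooooooooooooo
140 oooooooooooooooooooooooooooooooooooooooooooooooooooooooooooo
148 oooooooooooooooooooooooooooooooooooooooooooooooooooooooooooo
156 ooooooooooooooooooooooooooooooooooooooooooo-----oooooooooooo
164 ooooooooooooooooooooooooooooooooooooooooo----------ooooooooo
172 ooooooooooooooooooooooooooooooooooooooooo----------ooooooooo
180 ooooooooooooooooo
[... 2814 characters left out ...]
oooooooooooooooo
214 oooooooo............oooooooooooo################oooooooooooooooooooooo
218 oooooo..............ooooooooooooo###############oooooooooooooooooooooo
222 oooooo.............-.oooooooooooo###############oooooooooooooooooooooo
226 ooooooo.--.....-----.oooooooooooo###############oooooooooooooooooooooo
230 ooooooo..----------...oooooooooooo##############oooooooooooooooooooooo
234 ooooooo.--------...--..ooooooooooooo#########ooooooooooooooooooooooooo
238 ooooooo.--------------.ooooooooooooooooooooooooooooooooooooooooooooooo
242 oooooooo---------------ooooooooooooooooooooooooooooooooooooooooooooooo
bowl 0.9997236132621765 0 0
jar 0.9853785634040833 0 0
spoon 0.9993816614151001 0 0
```

The roller stands in the crock, with its axle tip at about (234,158) in the scene view. The bowl, jar and spoon have not moved. Joint 3 is at its lower limit, so I'll straighten the tool upward to clear.

>>> apply_moves(plan="0 0 0 0 -0.01 0;0 0 0 0 -0.014 0;0 0 0 0 -0.014 0;0 0 0 0 -0.014 0;0 0 0 0 -0.014 0;0 0 0 0 -0.014 0;0 0 0 0 0 0;0 0 0 0 0 0")

```text
time_s: 45.7
position: [0.6102, -0.3456, 0.1647]
tcp_rot: [[-0.87, 0.152, -0.469], [0.136, 0.988, 0.067], [0.474, -0.005, -0.88]]
force: [-0.0, -0.8, -1.1]
opening: 0.998
grasp_force: 0.0
```

>>> apply_moves(plan="0 0 -0.2 0 0 0;0 0 -0.4 0 0 0;0 0 -0.4 0 0 0;0 0 -0.4 0 0 0;0 0 -0.4 0 0 0;0 0 -0.3 0 0 0;0 0 0 0 0 0;0 0 0 0 0 0")

```text
time_s: 46.37
position: [0.6609, -0.3521, 0.2536]
tcp_rot: [[-0.87, 0.15, -0.47], [0.134, 0.989, 0.067], [0.475, -0.005, -0.88]]
force: [0.4, -0.6, 0.1]
opening: 1.005
grasp_force: 0.0
```

```bash
python3 - <<'E'
from wp import *
s=bot.read_state(); print(s["joint_positions"],s["position"],s["force"])
im=capture("scene")[:,:,::-1]; cv2.imwrite("pics/s12.png",im); a=cv2.imread("pics/s3s.png"); c=cam("scene"); z=cv2.imread("pics/scene0.png")
h=cv2.cvtColor(im,cv2.COLOR_BGR2HSV)
for r in range(146,204,4): print(r,"".join(("@" if h[r,x,2]<35 else "#" if h[r,x,0]<11 and h[r,x,1]>90 else "o" if h[r,x,1]>90 else "." if h[r,x,2]>120 else "-") for x in range(200,270,1)))
def M(A,B,n,b):
    x0,y0,x1,y1=b; A=cv2.cvtColor(A[y0:y1,x0:x1],cv2.COLOR_BGR2GRAY);B=cv2.cvtColor(B[y0-8:y1+8,x0-8:x1+8],cv2.COLOR_BGR2GRAY); _,v,_,l=cv2.minMaxLoc(cv2.matchTemplate(B,A,cv2.TM_CCOEFF_NORMED)); print(n,round(v,4),l[0]-8,l[1]-8)
M(a,im,"lever open",(372,246,412,275))
for n,b in dict(bowl=(262,375,328,432),jar=(172,210,207,262),spoon=(310,195,368,218)).items(): M(z,im,n,b)
E
```

```text
[ -31.6757   56.2401   24.8553  -13.2983  124.5002 -118.045 ] [ 0.6609 -0.3521  0.2536] [ 0.3764 -0.5924  0.1385]
146 #############-.....ooooooooooooooooooooooooooooooooooooooooooooooooooo
150 ##############...........ooooo...ooooooooooooooooooooooooooooooooooooo
154 ##############-..............-----.ooooooooooooooooooooooooooooooooooo
158 ##############-..............------ooooooooooooooooooooooooooooooooooo
162 ############-..........ooooooo-----ooooooooooooooooooooooooooooooooooo
166 -------...............-oooooooooooooooooooo-.....ooooooooooooooooooooo
170 .......................-ooooooooooooooooooo-.........ooooooooooooooooo
174 .......................-oooooooooooooooooooo----.ooooooooooooooooooooo
178 ........................-ooooooooooooooooooooooooooooooooooooooooooooo
182 .......................--ooooooooooooooooooooooooooooooooooooooooooooo
186 ..............----.ooooooooooooooooooooooooooooooooooooooooooooooooooo
190 ....-----ooooooooooooooooooooooooooooooooooooo#######ooooooooooooooooo
194 .ooooooooooooooooooooo####oooooooooooooooooooo########oooooooooooooooo
198 oooooooooooooooooooooo####oooooooooooooooooooo########oooooooooooooooo
202 ooooooooooooooooooooooo###############################oooooooooooooooo
lever open 0.9959 0 0
bowl 0.9267 0 0
jar 0.9986 0 0
spoon 0.9996 0 0
```

The roller is upright in the crock, the lever is still open and the other things have not moved. Handing in.

```bash
python3 -c "
from rig import bot
print(bot.hand_in())"
```

```text
the job is handed in; nothing more can be done
None
```

I handed the job in at about 46 s with the lever fully open, the roller standing upright in the crock, and the bowl, jar and spoon unmoved; but after laying and releasing the roller on the strips, my first regrasp slipped and it slid about 90 mm along the rest before I retook it, and I viewed 11 pictures, one over the limit of 10.

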